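Build and pin a bocal support stack in the jig

ROBOT

A 7-joint arm with a two-finger parallel gripper is mounted at the origin on the work surface. World frame = base frame: x ahead of the robot, y to its left, z up, the work surface at z = 0. Lengths are in m, angles in degrees, forces in N, time in s.
With the tool pointing down it reaches from about 0.425 to 0.875 m from the base axis. Payload 4.7 kg.
Tool frame: the origin (TCP) lies between the finger pads; the fingertips stand 19 mm ahead of it and the grasp point (between the pads) is the TCP; x points along the fingers, z is the direction in which the jaws open and shut, and the axes are right-handed (so a half turn about x gives the same grasp; the last joint's range is limited). The gripper opens to 87 mm and grips with 3 to 60 N. Pads are 19 mm wide; open, the fingers measure 117 mm over their backs; the gripper's body (75 mm by 190 mm) begins 51 mm behind the grasp point.
Start: joints at [-68.348, 18.392, -4.016, 83.108, 1.295, 78.541, -3.26], TCP at [0.231, 0.607, 0.242] pointing down, gripper open.
Joint ranges: [-163.93, 163.93], [-17.29, 119.83], [-79.2, 71.16], [3.27, 140.29], [-89.18, 269.18], [5.43, 117.66], [-154.24, 154.24]. Speed limits (degrees/s): [147.25, 147.25, 180, 180, 180, 180, 180].

INTERFACE

Orientations are given as [roll, pitch, yaw] about the fixed x, y, z axes, in that order (R = Rz(yaw) Ry(pitch) Rx(roll)).
In Python, from cell import monitor, read_camera, camera_model, env, regions_of gives the robot as it stands. The module is installed in compiled form; this text tells all that it offers.
- The arm moves only by the tool step_arm, never from a script. Its argument "deltas" is a list of rows, each a list of 5 numbers: the gripper's target within -1 to 1 (fully open at 1, half-way at 0, shut at -1), then the shift along the tool's x, y, z in m, then the turn about the tool's x in degrees. A call has 1 to 12 rows; each row is the pose to reach, as a shift and turn from the pose commanded when the call began, along the tool's axes at that moment; what a row does not reach only later rows make up. A row lasts 1/8 s, in which the tool goes at most 62.5 mm and 10.7 degrees, less where a joint would pass 70% of its speed; a pose out of reach is approached as far as the arm can. A call with a gripper value outside its range is refused whole. The fingers move at their own pace and stop on an object; "newtons" is the grip in N (left out, the last holds). Time passes only in rows, so rows that repeat a pose let the fingers close. It gives the time, the measured TCP pose, the force and the opening at its end, in the units of the state.
- monitor.get_obs(): the state, without advancing time (a new reading comes with each control period).
- read_camera(name): name is "side" or "top" or "wrist"; returns (picture, depth): 400x640x3 uint8, red, green, blue; 400x640 float32, m along the optical axis (not along the pixel's ray), 0 where there is no reading.
- camera_model(name): a dict with "fx", "fy", "cx", "cy" (pixels), "k1" (the pictures are not rectified: a ray, as slopes to the right and down, at radius r is drawn at 1 + k1 r^2 times it, then the intrinsics apply), "xyz" and "attitude" of the camera in the world. Camera axes: x right, y down, z forward; pixel columns grow to the right and rows downward; lengths in m; the calibration is good to about 2 mm. A picture is of the moment at which its call begins: read the wrist's pose just before it. camera_model takes no time and is no camera call; for the wrist camera it gives the pose at the moment of the call.
- env.sign_off(): hands the job in, once; it reports no verdict.
Trained networks look in the newest picture that a camera, given by its name, has taken for a name from the list of things; names that differ only in an ending like _2 or _b are one class to them, and where a whole thing is asked for, a point or a joint stands for the part that bears it (a point fixed in the world has none). Each returns a list of dicts, best first, with "p" (0 to 1); they miss things now and then, are a little off and sometimes report something else, mostly with a low value. They report only what shows in the picture. A call takes as long as a camera call. They do not tell look-alikes from the thing itself.
- regions_of(camera, thing): "pixels" (400x640 bool, what is visible of it) and "pixel" ([column, row] in pixels, amid what is visible of it).
The state is a dict: "time_s": time; "qpos": joint angles; "joint_velocities": joint speeds; "effort": joint torques, N m; "tool_pos": TCP position; "tool_rot": TCP orientation; "force": force on the tool from outside, world axes, zero at the start; "wrist_torque": the same for the moment, N m; "grip_width": finger opening in m.
Only numpy, scipy, OpenCV 4.12 (cv2) and the standard library are available. Lean on these libraries where they do the work, as an engineer would, in place of code of your own. Each camera call takes 0.05 s, during which the arm holds its last target. There are 200 camera calls.

TASK

Build up the support stack for the bocal in the blue-cheeked jig: lay the dark sole flat in the pocket first, stack on it every pale leaf that is on the cart, and put the green cap on top, all lying flat and square between the cheeks. Then take the two red-handled pins from their rack and push one down through each row of holes until it is fully home at the bottom of the jig's hole. Leave the jar, the ring gauge and the bocal where they are.

Things in the scene. Friction and masses are not known exactly. Their poses are not given: they have to be found in the camera images.
- jig: Pinning jig, fixed. Aluminium base 180 x 90 x 24 mm (x, y, z); origin under its centre, x along its length. Two blue U-shaped end cheeks, at x beyond +/-45 mm, form a 123 x 49 mm pocket (1.5 mm play round a plate). Between the cheeks both long sides are open: a plate held across its width at mid-length can be lowered in with the fingers.
- pocket (a point): Centre of the pocket floor, 24 mm above the cart top; axes as the jig. The cheeks' walls stand straight 56 mm above this floor, then flare outwards to 65 mm as a lead-in. Five plates stack to 70 mm.
- hole_a (a point): Centre of the mouth of the jig's blind hole at x = -40 mm, at the pocket floor. Hole 18 mm wide, 20 mm deep.
- hole_b (a point): The same for the hole at x = +40 mm.
- sole: Dark walnut sole: plate 120 x 46 x 14 mm (x, y, z), 0.12 kg, with two 18 mm through holes at x = -40 and +40 mm on its centreline; the same either way round. Origin: centre of its underside; x along its length, z up. Always present; lies flat on the cart top at the start.
- leaf_a: Pale maple leaf: plate 120 x 46 x 14 mm (x, y, z), 0.12 kg, with two 18 mm through holes at x = -40 and +40 mm on its centreline; the same either way round. Origin: centre of its underside; x along its length, z up. May be absent; lies flat on the cart top at the start.
- leaf_b: Pale maple leaf: plate 120 x 46 x 14 mm (x, y, z), 0.12 kg, with two 18 mm through holes at x = -40 and +40 mm on its centreline; the same either way round. Origin: centre of its underside; x along its length, z up. May be absent; lies flat on the cart top at the start.
- leaf_c: Pale maple leaf: plate 120 x 46 x 14 mm (x, y, z), 0.12 kg, with two 18 mm through holes at x = -40 and +40 mm on its centreline; the same either way round. Origin: centre of its underside; x along its length, z up. May be absent; lies flat on the cart top at the start.
- cap: Green-painted cap: plate 120 x 46 x 14 mm (x, y, z), 0.12 kg, with two 18 mm through holes at x = -40 and +40 mm on its centreline; the same either way round. Origin: centre of its underside; x along its length, z up. Always present; lies flat on the cart top at the start.
- rack: Hardwood pin rack, fixed, 120 x 60 x 50 mm (x, y, z); origin at the centre of its underside. Two 16 mm holes, 40 mm deep, at x = -30 and +30 mm hold the pins upright with 2 mm slack, so they may lean a little.
- pin_a: Stack pin, 150 mm long, 0.15 kg: steel shank 14 mm thick, 108 mm long with a 10 mm tapered tip, below a red handle 26 mm thick, 42 mm long. Origin at the tip; z up along the pin to the handle. Starts upright in the rack, tip 10 mm above the cart top. Home in the jig its tip is 4 mm above the cart top; the handle then clears the highest stack by 18 mm. Either pin fits either hole.
- pin_b: The second stack pin, the same as pin_a.
- jar: Bystander: green glass jar of brass ferrules, 68 mm thick, 84 mm tall, loose; origin under its centre. Leave alone.
- ring_gauge: Bystander: chrome ring gauge, 68 mm across, 24 mm high, loose; origin under its centre. Leave alone.
- bocal: Bystander: lacquered brass bocal, a crooked tube about 100 x 175 mm and 12 mm thick, lying loose on a dark hardwood support block 22 mm high; origin near its middle at its underside. Leave alone.
Not all that is in view belongs to the job. What is shaped like the pin_a but turquoise is not meant.

How it is judged (in metres and radians):
On the way, in this order (a step that is already met when the one before it is completed fails the run):
1. the sole lies flat and square on the pocket floor (x of sole in the frame of pocket between -0.004 and 0.004 m and y of sole in the frame of pocket between -0.004 and 0.004 m and angle between sole's own z axis and vertical below 0.04 rad and angle between the x axis of sole and the x axis of jig, either way round below 0.06 rad and z of sole in the frame of pocket between -0.003 and 0.0595 m and z of sole in the frame of pocket below 0.003 m), for 0.2 s.
2. every leaf present and then the cap lie flat and square on the sole, the cap uppermost (all of step 1 and x of leaf_a in the frame of pocket between -0.004 and 0.004 m and y of leaf_a in the frame of pocket between -0.004 and 0.004 m and angle between each of leaf_a, leaf_b, leaf_c, cap's own z axis and vertical below 0.04 rad and angle between the x axis of each of leaf_a, leaf_b, leaf_c, cap and the x axis of jig, either way round below 0.06 rad and z of leaf_a in the frame of pocket between -0.003 and 0.0595 m and x of leaf_b in the frame of pocket between -0.004 and 0.004 m and y of leaf_b in the frame of pocket between -0.004 and 0.004 m and z of leaf_b in the frame of pocket between -0.003 and 0.0595 m and x of leaf_c in the frame of pocket between -0.004 and 0.004 m and y of leaf_c in the frame of pocket between -0.004 and 0.004 m and z of leaf_c in the frame of pocket between -0.003 and 0.0595 m and x of cap in the frame of pocket between -0.004 and 0.004 m and y of cap in the frame of pocket between -0.004 and 0.004 m and z of cap in the frame of pocket between -0.003 and 0.0595 m and z of cap in the frame of leaf_a above 0.01 m and z of each of leaf_a, leaf_b, leaf_c in the frame of sole above 0.01 m and z of cap in the frame of leaf_b above 0.01 m and z of cap in the frame of leaf_c above 0.01 m), for 0.2 s.
3. a pin is home in each hole ((((horizontal distance between pin_a and hole_a below 0.005 m and z of pin_a in the frame of hole_a below -0.0165 m and angle between pin_a's own z axis and vertical below 0.09 rad) and (horizontal distance between pin_b and hole_b below 0.005 m and z of pin_b in the frame of hole_b below -0.0165 m and angle between pin_b's own z axis and vertical below 0.09 rad)) or ((horizontal distance between pin_a and hole_b below 0.005 m and z of pin_a in the frame of hole_b below -0.0165 m and angle between pin_a's own z axis and vertical below 0.09 rad) and (horizontal distance between pin_b and hole_a below 0.005 m and z of pin_b in the frame of hole_a below -0.0165 m and angle between pin_b's own z axis and vertical below 0.09 rad)))), for 0.2 s.
At the end, for the whole second after the job is handed in: Sole on the pocket floor (3 mm), present leaves above it, cap uppermost, each within 4 mm of the pocket centre, 0.04 rad of level, 0.06 rad of square; a pin in each jig hole, tip within 5 mm of its axis, 16.5 mm or more deep, within 0.09 rad of upright; all at rest (all of step 2 and (((horizontal distance between pin_a and hole_a below 0.005 m and z of pin_a in the frame of hole_a below -0.0165 m and angle between pin_a's own z axis and vertical below 0.09 rad) and (horizontal distance between pin_b and hole_b below 0.005 m and z of pin_b in the frame of hole_b below -0.0165 m and angle between pin_b's own z axis and vertical below 0.09 rad)) or ((horizontal distance between pin_a and hole_b below 0.005 m and z of pin_a in the frame of hole_b below -0.0165 m and angle between pin_a's own z axis and vertical below 0.09 rad) and (horizontal distance between pin_b and hole_a below 0.005 m and z of pin_b in the frame of hole_a below -0.0165 m and angle between pin_b's own z axis and vertical below 0.09 rad))) and linear speed of each of sole, leaf_a, leaf_b, leaf_c, cap, pin_a, pin_b below 0.02 m/s); the robot touches nothing.
It fails at once if the jar, the ring gauge or the bocal is moved more than 30 mm (distance of any of jar, ring_gauge, bocal from where it was at the start of the episode above 0.03 m).
Of leaf_a, leaf_b, leaf_c only 2 to 3 are there at a start; the rules pass over those that are not, and their reading is None.
At some moment in a run one of sole, leaf_a, leaf_b, leaf_c, cap may be knocked a few centimetres aside while the robot is not near it.
It also fails if it takes over 210 s, if anything falls off the work surface, if the arm or the gripper's body presses on something with over 40 N, if the wrist force passes 120 N, or if a joint passes its speed limit or range.

## Working session

There is one attempt and no reset: what is moved stays moved. The work goes in short steps, Python scripts to look and compute and a tool call to move; the robot and the scene stay as the last step left them, time stands still between calls to the robot, and variables do not carry over. Pictures are saved under pics/ and viewed, about 12 in all and at most 16, crops included, and the job is handed in when it is done.

Besides the shell and the picture viewer there is one more tool, called after ">>>" as a command line: name --pt "numbers of a row" for each row, then --argument value for the rest. step_arm: Moves the arm, as the interface text tells. Its arguments: {"type":"object","properties":{"deltas":{"type":"array"},"newtons":{"type":"number"}},"required":["deltas"]}

```bash
mkdir -p pics; ls; cat > h.py <<'E'
import numpy as np, cv2
from scipy.spatial.transform import Rotation as R
from cell import monitor, read_camera, camera_model, env, regions_of
def att(m):
    a=np.array(m["attitude"],float)
    if a.shape==(3,3): return a
    return R.from_euler('xyz',a,degrees=True).as_matrix()
def world(m,d):
    """per-pixel world points HxWx3"""
    H,W=d.shape
    u,v=np.meshgrid(np.arange(W),np.arange(H))
    xd=(u-m["cx"])/m["fx"]; yd=(v-m["cy"])/m["fy"]; x,y=xd.copy(),yd.copy()
    for _ in range(8):
        s=1+m["k1"]*(x*x+y*y); x,y=xd/s,yd/s
    P=np.stack([x*d,y*d,d],-1)@att(m).T+np.array(m["xyz"])
    P[d==0]=np.nan
    return P
def shot(n):
    m=camera_model(n); p,d=read_camera(n); return p,d,world(m,d),m
def save(n,p): cv2.imwrite(f"pics/{n}.png",p[...,::-1])
E
python3 - <<'E'
from h import *
print(monitor.get_obs())
for n in ("side","top","wrist"): print(n,camera_model(n))
p,d,P,m=shot("top"); save("top0",p)
p2,d2,P2,m2=shot("side"); save("side0",p2)
for t in ["jig","sole","leaf_a","cap","rack","pin_a","jar","ring_gauge","bocal"]:
    for r in regions_of("top",t):
        M=r["pixels"]; print(t,round(r["p"],2),np.round(r["pixel"]),M.sum(),np.round(np.nanmedian(P[M],0),3))
E
```

```text
pics
{'time_s': 0.0, 'qpos': array([-68.34841628,  18.43916225,  -4.01441135,  83.17726082,
         1.29579335,  78.53866301,  -3.2590239 ]), 'joint_velocities': array([ 0.0080438 ,  0.09452996,  0.03135043,  0.14843206,  0.00764373,
       -0.08634539,  0.0536401 ]), 'effort': array([ 3.26587924e-04, -4.91282916e+01, -4.03997898e-01, -3.12536466e+01,
       -6.40934589e-02,  4.35192743e-02,  1.79311501e-04]), 'tool_pos': array([0.23115836, 0.6069478 , 0.24043948]), 'tool_rot': array([-176.40799495,   89.88998081, -107.24970526]), 'force': array([ 0.45455794, -0.88916766, -1.12864556]), 'wrist_torque': array([ 0.01055658, -0.01979077, -0.01059856]), 'grip_width': 0.08710125711260779}
side {'fx': 474.9018688527197, 'fy': 474.9018688527197, 'cx': 315.3956172776172, 'cy': 194.12647965, 'k1': -0.1200427168942692, 'xyz': array([0.52196917, 0.61077239, 0.80959248]), 'attitude': array([-140.51781907,   -1.09924176, -170.80134397])}
top {'fx': 361.6021561083172, 'fy': 361.6021561083172, 'cx': 318.4863067418198, 'cy': 195.29592439539869, 'k1': -0.032655281302170984, 'xyz': array([ 0.49695808
[... 727 characters left out ...]
0.41  -0.287  0.015]
cap 0.59 [312. 267.] 1075 [ 0.425 -0.01   0.015]
rack 0.71 [214. 164.] 250 [0.633 0.186 0.159]
rack 0.63 [228. 181.] 1457 [0.603 0.176 0.05 ]
pin_a 0.89 [171. 160.] 376 [0.639 0.273 0.135]
pin_a 0.84 [216. 190.] 260 [0.574 0.18  0.159]
pin_a 0.82 [217. 233.] 270 [0.497 0.172 0.149]
jar 0.89 [392. 189.] 967 [ 0.597 -0.169  0.084]
jar 0.59 [453. 209.] 1102 [ 0.556 -0.323  0.014]
jar 0.34 [440. 273.] 1197 [ 0.41  -0.288  0.015]
ring_gauge 0.83 [213. 122.] 536 [0.749 0.22  0.024]
ring_gauge 0.5 [159. 205.] 1176 [0.553 0.34  0.015]
bocal 0.94 [380. 128.] 651 [ 0.738 -0.151  0.034]
bocal 0.54 [223. 125.] 563 [0.751 0.216 0.024]
bocal 0.45 [394. 186.] 953 [ 0.597 -0.169  0.084]
```

View pics/top0.png

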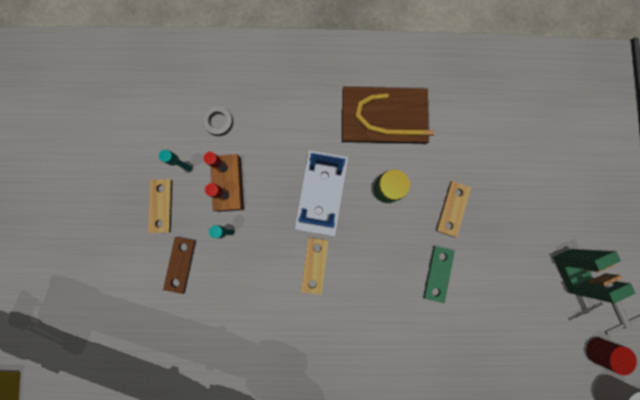

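View pics/side0.png

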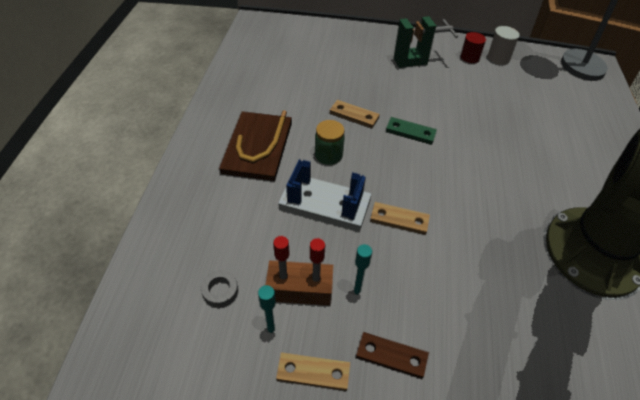

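The top view shows the jig at (321,192) and the rack with two red pins at (211,158) and (212,190). The sole is at (179,266), the cap at (438,274), and all three leaves are present at (454,211), (315,266) and (160,205). Possible mix-ups: the turquoise pins at (167,156) and (216,231) and the red cylinder at (611,355) versus the red pins, and the bocal's block at (385,115) versus the dark sole.

```bash
cat >> h.py <<'E'
def rect(P,c,zlo,zhi,rad,seedmask=None):
    """min-area rectangle of points with z in band near c -> centre, (long,short), yaw of long axis deg"""
    M=(P[...,2]>zlo)&(P[...,2]<zhi)&(np.hypot(P[...,0]-c[0],P[...,1]-c[1])<rad)
    n,l,st,ce=cv2.connectedComponentsWithStats(M.astype(np.uint8))
    k=1+np.argmax(st[1:,4]); q=P[l==k]
    (x,y),(a,b),t=cv2.minAreaRect((q[:,:2]*1000).astype(np.float32))
    if a<b: a,b,t=b,a,t+90
    t=(t+90)%180-90
    return np.array([x,y])/1000,(round(a,1),round(b,1)),round(t,1),np.median(q[:,2]),len(q)
def pose():
    o=monitor.get_obs(); T=R.from_euler('xyz',o["tool_rot"],degrees=True).as_matrix()
    return np.array(o["tool_pos"]),T,o
def go(x,y,z,jaw=None):
    """print the tool-frame shift and turn to reach xyz with jaw (z) axis along world yaw 'jaw' (mod 180)"""
    p,T,o=pose(); s=T.T@(np.array([x,y,z])-p)
    cur=np.degrees(np.arctan2(T[1,2],T[0,2])); out=""
    if jaw is not None:
        d=(jaw-cur+90)%180-90      # world ccw; tool x down -> turn = -d
        out=f"turn {-d:.1f} (or {-d+180:.1f}/{-d-180:.1f}) q7={o['qpos'][6]:.0f}"
    print("from",np.round(p,4),"jaw",round(cur,1),"shift",np.round(s,4),out,"rows>=",round(np.linalg.norm(s)/.0625,1))
E
python3 - <<'E'
from h import *
p,d,P,m=shot("top")
for n,c in dict(sole=(.421,.29),leaf1=(.425,-.011),leaf2=(.557,-.323),leaf3=(.555,.341),cap=(.41,-.287)).items():
    print(n,rect(P,c,.007,.025,.09))
print("jig",rect(P,(.587,-.023),.015,.12,.11)); print("jig base",rect(P,(.587,-.023),.017,.032,.11)); print("cheeks");
M=(P[...,2]>.08)&(P[...,2]<.1)&(np.hypot(P[...,0]-.587,P[...,1]+.023)<.11); q=P[M]; print(len(q),cv2.minAreaRect((q[:,:2]*1000).astype(np.float32)))
print("rack",rect(P,(.603,.18),.04,.06,.09))
for c in [(.574,.18),(.633,.186)]: print("pin",rect(P,c,.145,.175,.03))
pp,T,o=pose(); print(np.round(T,3))
go(.421,.29,.25,None)
E
```

```text
sole (array([0.4232533 , 0.29090488]), (119.8, 48.9), -10.3, np.float64(0.015005457925184817), 1127)
leaf1 (array([ 0.42553189, -0.01060167]), (120.7, 46.1), -7.0, np.float64(0.014788497046498872), 1044)
leaf2 (array([ 0.5569621 , -0.32515298]), (121.4, 48.0), -17.3, np.float64(0.014589939226874182), 1030)
leaf3 (array([0.5541311 , 0.34176706]), (118.4, 48.9), 1.0, np.float64(0.014698938975325038), 1084)
cap (array([ 0.41044034, -0.2884736 ]), (119.5, 48.2), -11.8, np.float64(0.014738663725753831), 1074)
jig (array([ 0.58850824, -0.02367477]), (180.4, 90.1), -9.0, np.float64(0.025404905166452774), 3136)
jig base (array([ 0.58850824, -0.02367477]), (180.4, 90.1), -9.0, np.float64(0.024847878920237765), 2367)
cheeks
540 ((588.4292602539062, -23.596694946289062), (74.6322021484375, 147.15548706054688), 80.96320343017578)
rack (array([0.60535913, 0.18746468]), (120.6, 61.4), 5.6, np.float64(0.05080654111147004), 1240)
pin (array([0.57529517, 0.18371964]), (25.1, 24.3), -31.8, np.float64(0.16074908305053703), 178)
pin (array([0.63528943, 0.18975087]), (25.1, 24.2), 22.8, np.float64(0.1603223675175212), 174)
[[ 0.    -0.935  0.356]
 [-0.     0.356  0.935]
 [-1.    -0.    -0.   ]]
from [0.2313 0.6074 0.2416] jaw 69.2 shift [-0.0084 -0.2902 -0.2292]  rows>= 5.9
```

```bash
python3 -c "
from h import *
go(.4233,.2909,.18,79.7)"
```

```text
from [0.2313 0.6074 0.2416] jaw 69.2 shift [ 0.0616 -0.2921 -0.2275] turn -10.5 (or 169.5/-190.5) q7=-3 rows>= 6.0
```

>>> step_arm --pt "1 0 -0.05 -0.04 -3" --pt "1 0.01 -0.1 -0.08 -6" --pt "1 0.02 -0.15 -0.117 -8" --pt "1 0.03 -0.2 -0.156 -10.5" --pt "1 0.045 -0.25 -0.195 -10.5" --pt "1 0.0616 -0.2921 -0.2275 -10.5" --pt "1 0.0616 -0.2921 -0.2275 -10.5" --pt "1 0.0616 -0.2921 -0.2275 -10.5" --newtons 25

```text
time_s: 1.6
tool_pos: [0.4232, 0.2914, 0.1802]
tool_rot: [12.7, 89.9, 92.3]
force: [-0.1, 0.2, -0.7]
grip_width: 0.0869
```

```bash
python3 - <<'E'
from h import *
p,d,P,m=shot("wrist"); save("w1",p)
print(rect(P,(.4233,.2909),.007,.025,.09))
go(.4233,.2909,.021,79.7)
E
```

```text
(array([0.4253598 , 0.29035315]), (120.2, 46.0), -9.7, np.float64(0.014319349911071755), 5010)
from [0.4229 0.2923 0.1804] jaw 79.7 shift [ 0.1594 -0.0007 -0.0015] turn 0.0 (or 180.0/-180.0) q7=43 rows>= 2.6
```

View pics/w1.png

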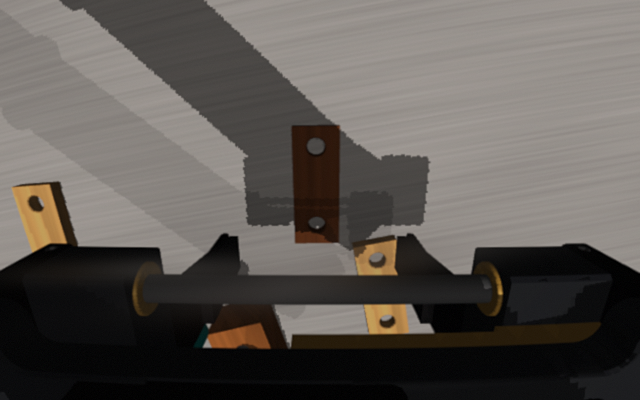

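The wrist view shows the dark walnut sole, two holes, at (316,183), confirming the choice; it lies between the open fingers.

```bash
python3 -c "
from h import *
go(.4252,.2904,.021,80.2)"
```

```text
from [0.4229 0.2923 0.1804] jaw 79.7 shift [ 0.1594 -0.0026 -0.0016] turn -0.5 (or 179.5/-180.5) q7=43 rows>= 2.6
```

>>> step_arm --pt "1 0.05 -0.0026 -0.0014 -0.5" --pt "1 0.1 -0.0026 -0.0014 -0.5" --pt "1 0.14 -0.0026 -0.0014 -0.5" --pt "1 0.159 -0.0026 -0.0014 -0.5" --pt "-1 0.159 -0.0026 -0.0014 -0.5" --pt "-1 0.159 -0.0026 -0.0014 -0.5" --pt "-1 0.159 -0.0026 -0.0014 -0.5" --pt "-1 0.159 -0.0026 -0.0014 -0.5" --pt "-1 0.159 -0.0026 -0.0014 -0.5" --pt "-1 0.11 -0.0026 -0.0014 -0.5" --pt "-1 0.05 -0.0026 -0.0014 -0.5" --pt "-1 -0.01 -0.0026 -0.0014 -0.5" --newtons 30

```text
time_s: 3.15
tool_pos: [0.4252, 0.2886, 0.1913]
tool_rot: [138.9, 90.0, -141.0]
force: [0.7, 0.9, -1.3]
grip_width: 0.0459
```

```bash
python3 -c "
from h import *
go(.5885,-.0237,.2,81)"
```

```text
from [0.4252 0.2886 0.1913] jaw 80.1 shift [-0.0086 -0.2143 -0.2797] turn -0.9 (or 179.1/-180.9) q7=44 rows>= 5.6
```

```bash
python3 -c "
from h import *
go(.69,-.03,.26,81)"
```

```text
from [0.4252 0.2886 0.1913] jaw 80.1 shift [-0.0687 -0.3154 -0.2686] turn -0.9 (or 179.1/-180.9) q7=44 rows>= 6.7
```

>>> step_arm --pt "-1 -0.05 0 0 -0.9" --pt "-1 -0.0687 -0.03 -0.03 -0.9" --pt "-1 -0.0687 -0.075 -0.067 -0.9" --pt "-1 -0.0687 -0.115 -0.105 -0.9" --pt "-1 -0.0687 -0.155 -0.14 -0.9" --pt "-1 -0.0687 -0.2 -0.175 -0.9" --pt "-1 -0.0687 -0.24 -0.21 -0.9" --pt "-1 -0.0687 -0.28 -0.24 -0.9" --pt "-1 -0.0687 -0.3154 -0.2686 -0.9" --pt "-1 -0.0687 -0.3154 -0.2686 -0.9" --pt "-1 -0.0687 -0.3154 -0.2686 -0.9"

```text
time_s: 4.53
tool_pos: [0.6901, -0.029, 0.2578]
tool_rot: [72.5, 89.9, 153.6]
force: [-0.8, 0.9, -1.0]
grip_width: 0.0457
```

```bash
python3 - <<'E'
from h import *
p,d,P,m=shot("wrist"); save("w2",p)
pp,T,o=pose(); print(pp,o["grip_width"])
M=(P[...,2]>.015)&(P[...,2]<.12)&(np.hypot(P[...,0]-.5885,P[...,1]+.0237)<.11)
print("jig",rect(P,(.5885,-.0237),.015,.12,.11))
print("base",rect(P,(.5885,-.0237),.018,.030,.11))
C=(P[...,2]>.083)&(P[...,2]<.1)&(np.hypot(P[...,0]-.5885,P[...,1]+.0237)<.11); q=P[C]; print(len(q),np.median(q[:,2]),cv2.minAreaRect((q[:,:2]*1000).astype(np.float32)))
# plate in hand, tool frame
Q=(P-pp)@T; H=(Q[...,0]>-.005)&(Q[...,0]<.03)&(abs(Q[...,1])<.09)&(abs(Q[...,2])<.04)
q=Q[H]; print("hand",len(q),np.median(q[:,0]),q[:,1].min(),q[:,1].max(),q[:,2].min(),q[:,2].max())
E
```

```text
[ 0.68999021 -0.02805693  0.25818008] 0.045436224086506785
jig (array([ 0.57874591, -0.02246402]), (147.1, 91.0), -8.6, np.float64(0.02464266417428035), 10882)
base (array([ 0.57874591, -0.02246402]), (147.1, 91.0), -8.6, np.float64(0.0242897393934835), 8141)
1014 0.08738354936538509 ((583.653564453125, -23.289531707763672), (68.24138641357422, 121.13243103027344), 81.10303497314453)
hand 15019 0.00724813761378044 -0.05006030439571044 0.060382140535240034 -0.03244272626302259 0.030828333422753713
```

View pics/w2.png

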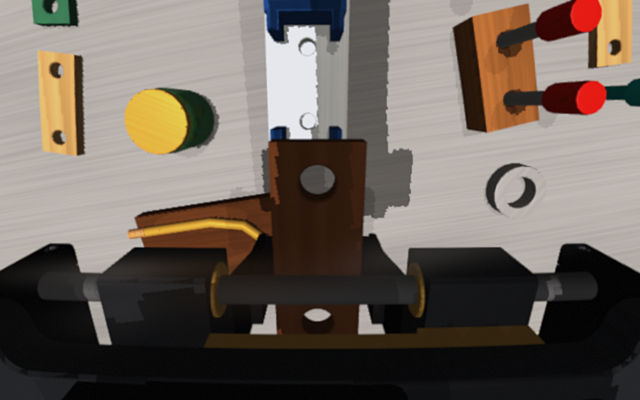

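```bash
cat >> h.py <<'E'
def onplane(m,uv,z):
    x,y=xd,yd=(uv[0]-m["cx"])/m["fx"],(uv[1]-m["cy"])/m["fy"]
    for _ in range(8):
        s=1+m["k1"]*(x*x+y*y); x,y=xd/s,yd/s
    r=att(m)@np.array([x,y,1.]); c=np.array(m["xyz"])
    return c+r*(z-c[2])/r[2]
def holes(P,c,z,yaw,half=.04,win=.016):
    """centres of holes: pixels deeper than the plane z near each expected hole"""
    u=np.array([np.cos(np.radians(yaw)),np.sin(np.radians(yaw))]); return [c+s*half*u for s in(-1,1)]
E
python3 - <<'E'
from h import *
p,d,P,m=shot("wrist")
for (u,v) in [(308,46),(309,121)]:
    w=np.zeros(d.shape,bool); w[v-14:v+15,u-14:u+15]=1
    H=w&(P[...,2]<.014)           # hole floor/walls seen deep
    g=cv2.cvtColor(p,cv2.COLOR_RGB2GRAY)
    vs,us=np.nonzero(H); print(len(us),us.min(),us.max(),vs.min(),vs.max(),onplane(m,((us.min()+us.max())/2,(vs.min()+vs.max())/2),.024))
    print(g[v-12:v+13:2,u-12:u+13:2])
E
```

```text
201 299 314 40 55 [ 0.55279207 -0.0179751   0.024     ]
[[231 231 231 231 231 231 232 231 232 203 114 119 120]
 [231 231 232 232 226 222 226 233 233 211 146 149 142]
 [231 232 224 179 123 106 132 186 230 234 162 150 155]
 [232 230 153  66  57  60  52  62 158 225 163 152 154]
 [233 193  68  94 132 168 206 182  79 169 162 150 153]
 [231 143  78 185 236 233 233 235 186 146 157 149 153]
 [231 119 141 230 231 231 231 231 233 153 145 150 154]
 [231 130 221 233 231 231 231 231 234 196 144 149 154]
 [233 175 172 233 231 231 230 231 230 203 159 149 153]
 [232 225 185 233 231 231 231 231 216 220 161 149 153]
 [231 232 220 215 226 229 227 211 219 233 159 150 152]
 [231 231 232 230 219 214 218 229 232 232 177 148 153]
 [231 231 231 231 232 232 232 231 231 233 205 146 151]]
192 300 316 113 130 [ 0.63120211 -0.02913861  0.024     ]
[[231 231 231 231 231 231 231 231 231 231 160 143 148]
 [231 231 232 232 231 229 231 232 231 233 202 143 150]
 [231 232 228 185 181 200 215 222 231 233 205 143 149]
 [231 228 166 164 230 232 231 218 207 233 171 144 151]
 [233 176 133 229 232 231 231 231 219 227 144 147 151]
 [231 113 183 234 231 231 231 231 228 200 138 145 150]
 [227 114 187 234 231 231 230 231 231 211 144 143 150]
 [231 138 147 233 231 231 231 232 228 215 195 145 149]
 [232 183  98 225 234 232 233 234 184 181 130 146 149]
 [232 233 162  95 193 230 207 134 104 120 130 147 149]
 [231 232 232 195 120 150 183 174 117 119 129 146 149]
 [231 231 232 233 233 233 235 202 116 119 117 145 149]
 [231 231 231 231 231 231 233 194 118 119 118 144 148]]
```

```bash
python3 -c "
from h import *
go(.5915,-.0237,.15,81.1)"
```

```text
from [ 0.69   -0.0277  0.2585] jaw 81.2 shift [ 0.1086  0.0979 -0.0113] turn 0.1 (or 180.1/-179.9) q7=88 rows>= 2.3
```

>>> step_arm --pt "-1 0.01 0.04 -0.005 0.1" --pt "-1 0.04 0.08 -0.01 0.1" --pt "-1 0.08 0.0979 -0.0113 0.1" --pt "-1 0.1086 0.0979 -0.0113 0.1" --pt "-1 0.1086 0.0979 -0.0113 0.1" --pt "-1 0.1086 0.0979 -0.0113 0.1"

```text
time_s: 5.38
tool_pos: [0.5929, -0.0247, 0.1517]
tool_rot: [-71.4, 89.9, 9.6]
force: [-0.1, 0.2, -2.4]
grip_width: 0.0456
```

```bash
python3 -c "
from h import *
go(.5915,-.0237,.047,81.1)
p,d,P,m=shot('wrist');save('w3',p)"
```

```text
from [ 0.5929 -0.0247  0.1517] jaw 81.0 shift [0.1047 0.0018 0.0007] turn -0.1 (or 179.9/-180.1) q7=87 rows>= 1.7
```

View pics/w3.png

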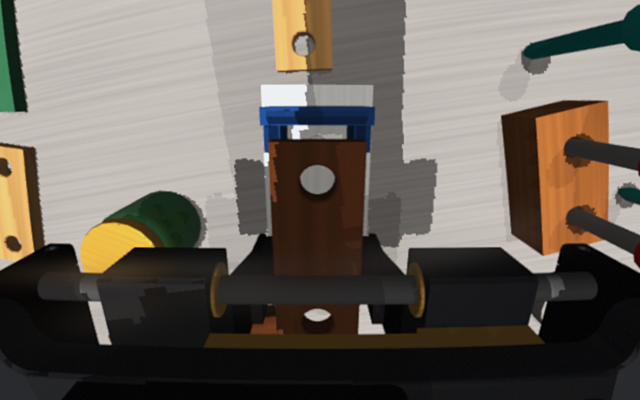

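The plate at (318,185) hangs aligned over the blue cheek at (317,115). Lowering it.

>>> step_arm --pt "-1 0.03 0.0015 0.0005 -0.1" --pt "-1 0.045 0.0015 0.0005 -0.1" --pt "-1 0.06 0.0015 0.0005 -0.1" --pt "-1 0.075 0.0015 0.0005 -0.1" --pt "-1 0.085 0.0015 0.0005 -0.1" --pt "-1 0.085 0.0015 0.0005 -0.1"

```text
time_s: 6.18
tool_pos: [0.5901, -0.0247, 0.0642]
tool_rot: [106.8, 89.9, -172.1]
force: [0.0, -1.0, -1.6]
grip_width: 0.0453
```

```bash
python3 -c "
from h import *
go(.5915,-.0237,.047,81.1)"
```

```text
from [ 0.5901 -0.0247  0.0642] jaw 81.1 shift [ 0.0172 -0.0012  0.0012] turn -0.0 (or 180.0/-180.0) q7=89 rows>= 0.3
```

>>> step_arm --pt "-1 0.009 0 0 0" --pt "-1 0.017 0 0 0" --pt "-1 0.018 0 0 0" --pt "-1 0.018 0 0 0"

```text
time_s: 6.68
tool_pos: [0.5907, -0.0247, 0.0471]
tool_rot: [-89.0, 90.0, -8.0]
force: [-0.1, 0.6, -2.3]
grip_width: 0.0457
```

>>> step_arm --pt "-1 0.001 0 0 0" --pt "-1 0.001 0 0 0" --pt "0.5 0.001 0 0 0" --pt "0.5 0.001 0 0 0" --pt "0.5 0.001 0 0 0" --pt "0.5 -0.02 0 0 0" --pt "0.5 -0.07 0 0 0" --pt "0.5 -0.13 0 0 0" --pt "0.5 -0.18 0 0 0" --pt "0.5 -0.22 0 0 0"

```text
time_s: 7.92
tool_pos: [0.591, -0.0248, 0.2698]
tool_rot: [-70.9, 89.8, 10.1]
force: [0.6, 0.6, 0.3]
grip_width: 0.0653
```

```bash
python3 - <<'E'
from h import *
p,d,P,m=shot("wrist")
print("sole",rect(P,(.591,-.024),.03,.046,.075)); print("base",rect(P,(.591,-.024),.018,.030,.12)); print("all",rect(P,(.591,-.024),.015,.12,.12))
p,d,P,m=shot("top")
print("sole top",rect(P,(.588,-.024),.03,.046,.075))
for n,c in dict(leaf1=(.425,-.011),leaf2=(.557,-.323),leaf3=(.555,.341),cap=(.41,-.287)).items():
    print(n,rect(P,c,.007,.025,.09))
go(.556,.342,.25,91)
E
```

```text
sole (array([ 0.59273126, -0.02445967]), (121.1, 70.4), -8.9, np.float64(0.03834523946255358), 3709)
base (array([ 0.58997559, -0.02447707]), (175.8, 89.3), -8.9, np.float64(0.02439068334843905), 2474)
all (array([ 0.59158258, -0.02430712]), (178.9, 90.2), -8.9, np.float64(0.03810514919125868), 10673)Traceback (most recent call last):
  File "<stdin>", line 5, in <module>
  File "h.py", line 25, in rect
    k=1+np.argmax(st[1:,4]); q=P[l==k]
        ~~~~~~~~~^^^^^^^^^^
    return _wrapfunc(a, 'argmax', axis=axis, out=out, **kwds)
    return bound(*args, **kwds)
ValueError: attempt to get argmax of an empty sequence
```

```bash
python3 -c "
from h import *
go(.556,.3415,.22,91)"
```

```text
from [ 0.5932 -0.0251  0.2728] jaw 81.0 shift [0.0528 0.0943 0.3562] turn -10.0 (or 170.0/-190.0) q7=85 rows>= 6.0
```

>>> step_arm --pt "0.5 0 0.015 0.05 -2" --pt "0.7 0 0.03 0.1 -4" --pt "1 0 0.045 0.15 -6" --pt "1 0 0.06 0.2 -8" --pt "1 0 0.075 0.25 -10" --pt "1 0.01 0.085 0.3 -10" --pt "1 0.0528 0.0943 0.335 -10" --pt "1 0.0528 0.0943 0.3562 -10" --pt "1 0.0528 0.0943 0.3562 -10" --pt "1 0.0528 0.0943 0.3562 -10"

```text
time_s: 9.28
tool_pos: [0.5547, 0.3398, 0.2162]
tool_rot: [-86.6, 89.8, 4.3]
force: [-0.7, -1.3, 0.1]
grip_width: 0.0867
```

```bash
cat > meas.py <<'E'
import sys
from h import *
x,y,z,cam=float(sys.argv[1]),float(sys.argv[2]),float(sys.argv[3]),sys.argv[4]
p,d,P,m=shot(cam); c,s,t,zz,n=rect(P,(x,y),.007,.025,.09); print(c,s,t,zz,n)
go(c[0],c[1],z,t+90)
E
python3 meas.py .556 .3415 .021 wrist
```

```text
[0.55627283 0.3410766 ] (120.0, 46.1) 1.2 0.014318900864085382 4079
from [0.5547 0.3397 0.2162] jaw 90.9 shift [ 0.1952 -0.0011  0.0013] turn -0.3 (or 179.7/-180.3) q7=60 rows>= 3.1
```

>>> step_arm --pt "1 0.06 -0.0011 0.0013 -0.3" --pt "1 0.12 -0.0011 0.0013 -0.3" --pt "1 0.17 -0.0011 0.0013 -0.3" --pt "1 0.195 -0.0011 0.0013 -0.3" --pt "1 0.195 -0.0011 0.0013 -0.3" --pt "-1 0.195 -0.0011 0.0013 -0.3" --pt "-1 0.195 -0.0011 0.0013 -0.3" --pt "-1 0.195 -0.0011 0.0013 -0.3" --pt "-1 0.195 -0.0011 0.0013 -0.3" --pt "-1 0.14 -0.0011 0.0013 -0.3" --pt "-1 0.08 -0.0011 0.0013 -0.3" --pt "-1 0.02 -0.0011 0.0013 -0.3"

```text
time_s: 10.82
tool_pos: [0.5537, 0.343, 0.196]
tool_rot: [133.8, 90.0, -134.8]
force: [0.1, 1.1, -0.1]
grip_width: 0.0249
```

```bash
python3 -c "
from h import *
go(.5913,-.0243,.26,81.1)"
```

```text
from [0.5537 0.343  0.196 ] jaw 91.4 shift [-0.064  -0.0289 -0.3681] turn 10.3 (or 190.3/-169.7) q7=60 rows>= 6.0
```

>>> step_arm --pt "1 -0.02 0 0 0" --pt "1 -0.03 0 0 0" --pt "1 -0.03 0 0 0" --pt "1 -0.03 0 0 0"

```text
time_s: 11.32
tool_pos: [0.553, 0.3427, 0.2219]
tool_rot: [124.6, 89.8, -144.1]
force: [-0.4, -0.1, -1.0]
grip_width: 0.0571
```

```bash
python3 meas.py .556 .3415 .021 wrist; python3 -c "
from h import *
p,d,P,m=shot('wrist');save('w4',p)"
```

```text
[0.55649872 0.3411402 ] (120.9, 46.2) 1.3 0.014323647546583107 3987
from [0.5531 0.3427 0.222 ] jaw 91.4 shift [ 0.201  -0.0039 -0.0012] turn 0.1 (or 180.1/-179.9) q7=60 rows>= 3.2
```

View pics/w4.png

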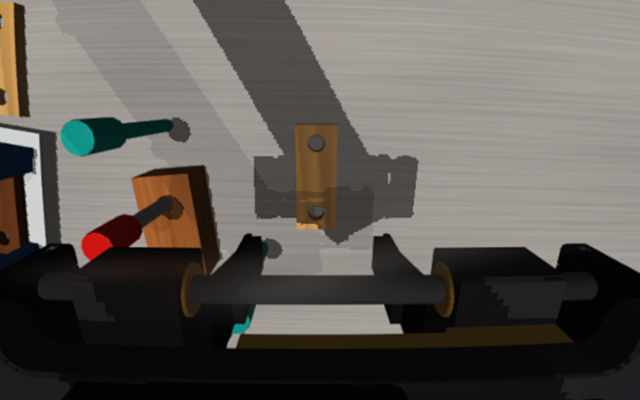

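The fingers needed longer to close; the leaf at (317,177) has not moved. Retry with longer closing.

>>> step_arm --pt "0.6 0.06 -0.0035 -0.001 0.1" --pt "0.6 0.12 -0.0035 -0.001 0.1" --pt "0.6 0.17 -0.0035 -0.001 0.1" --pt "0.6 0.2 -0.0035 -0.001 0.1" --pt "0.6 0.201 -0.0035 -0.001 0.1" --pt "-1 0.201 -0.0035 -0.001 0.1" --pt "-1 0.201 -0.0035 -0.001 0.1" --pt "-1 0.201 -0.0035 -0.001 0.1" --pt "-1 0.201 -0.0035 -0.001 0.1" --pt "-1 0.201 -0.0035 -0.001 0.1" --pt "-1 0.201 -0.0035 -0.001 0.1"

```text
time_s: 12.8
tool_pos: [0.5575, 0.3422, 0.0235]
tool_rot: [-64.0, 90.0, 27.3]
force: [-0.3, -0.2, 1.1]
grip_width: 0.0458
```

```bash
python3 -c "
from h import *
go(.5913,-.0243,.26,81.1)"
```

```text
from [0.5575 0.3422 0.0235] jaw 91.3 shift [-0.2365 -0.0258 -0.3672] turn 10.2 (or 190.2/-169.8) q7=62 rows>= 7.0
```

>>> step_arm --pt "-1 -0.06 0 0 0" --pt "-1 -0.12 0 0 0" --pt "-1 -0.18 0 0 0" --pt "-1 -0.2365 -0.003 -0.03 2" --pt "-1 -0.2365 -0.006 -0.085 4" --pt "-1 -0.2365 -0.01 -0.14 6" --pt "-1 -0.2365 -0.014 -0.195 8" --pt "-1 -0.2365 -0.018 -0.25 10.2" --pt "-1 -0.2365 -0.022 -0.305 10.2" --pt "-1 -0.2365 -0.0258 -0.35 10.2" --pt "-1 -0.2365 -0.0258 -0.3672 10.2" --pt "-1 -0.2365 -0.0258 -0.3672 10.2"

```text
time_s: 14.3
tool_pos: [0.5911, -0.025, 0.2596]
tool_rot: [42.1, 90.0, 123.0]
force: [0.7, 1.5, -0.6]
grip_width: 0.0456
```

```bash
cat > hand.py <<'E'
import sys
from h import *
zt=float(sys.argv[1])
p,d,P,m=shot("wrist"); save("hand",p)
pp,T,o=pose(); Q=(P-pp)@T
H=(Q[...,0]>-.012)&(Q[...,0]<.02)&(Q[...,1]>.02)&(abs(Q[...,2])<.03); q=Q[H]
v=q[(abs(q[:,2])<.015)]
print("top face x",np.median(q[:,0]),"far end y",np.percentile(v[:,1],99.5),"sides",q[:,2].min(),q[:,2].max())
off=np.percentile(v[:,1],99.5)-.060
t=np.array([.5915,-.0242,zt])-T[:,1]*off
print("plate offset",off); go(t[0],t[1],zt,81.1)
E
python3 hand.py .16
```

```text
top face x 0.009089426327343789 far end y 0.06100591215249041 sides -0.02493269198540111 0.02102325061851706
plate offset 0.0010059121524904138
from [ 0.5912 -0.0229  0.2595] jaw 81.1 shift [ 0.0995 -0.0015 -0.0014] turn 0.0 (or 180.0/-180.0) q7=85 rows>= 1.6
```

>>> step_arm --pt "-1 0.05 -0.0012 -0.0003 0" --pt "-1 0.1 -0.0012 -0.0003 0" --pt "-1 0.125 -0.0012 -0.0003 0" --pt "-1 0.145 -0.0012 -0.0003 0" --pt "-1 0.16 -0.0012 -0.0003 0" --pt "-1 0.173 -0.0012 -0.0003 0" --pt "-1 0.185 -0.0012 -0.0003 0" --pt "-1 0.185 -0.0012 -0.0003 0"

```text
time_s: 15.35
tool_pos: [0.5919, -0.0245, 0.0737]
tool_rot: [99.2, 89.9, -179.7]
force: [0.3, -0.1, -0.9]
grip_width: 0.0455
```

>>> step_arm --pt "-1 0.006 0 0 0" --pt "-1 0.011 0 0 0" --pt "-1 0.0118 0 0 0" --pt "-1 0.0118 0 0 0" --pt "0.6 0.0118 0 0 0" --pt "0.6 0.0118 0 0 0" --pt "0.6 0.0118 0 0 0" --pt "0.6 -0.02 0 0 0" --pt "0.6 -0.07 0 0 0" --pt "0.6 -0.13 0 0 0" --pt "0.6 -0.16 0 0 0"

```text
time_s: 16.73
tool_pos: [0.5936, -0.0251, 0.2386]
tool_rot: [-74.9, 89.7, 6.1]
force: [0.8, 0.3, -0.2]
grip_width: 0.0698
```

```bash
cat > stack.py <<'E'
import sys
from h import *
z=float(sys.argv[1])
p,d,P,m=shot("wrist"); 
try:
    M=(abs(P[...,2]-z)<.007)&(np.hypot(P[...,0]-.5915,P[...,1]+.0243)<.06)
    q=P[M]; A=np.c_[q[:,:2]-[.5915,-.0243],np.ones(len(q))]; s=np.linalg.lstsq(A,q[:,2],rcond=None)[0]
    print("stack",rect(P,(.5915,-.0243),z-.007,z+.007,.075),"tilt",np.round(s[:2],3),"z",round(s[2],4))
except Exception as e: print(e)
E
python3 stack.py .052; python3 -c "
from h import *
go(.427,-.0113,.17,83)"
```

```text
stack (array([ 0.59261353, -0.02441504]), (121.3, 70.7), -9.0, np.float64(0.05235797934514552), 4741) tilt [0.    0.002] z 0.0523
from [ 0.595  -0.0251  0.2418] jaw 81.0 shift [ 0.0702  0.1688 -0.0127] turn -2.0 (or 178.0/-182.0) q7=85 rows>= 2.9
```

>>> step_arm --pt "0.6 0 0.05 -0.003 -1" --pt "0.6 0 0.1 -0.006 -2" --pt "0.6 0.02 0.15 -0.01 -2" --pt "0.6 0.07 0.1688 -0.0127 -2" --pt "0.6 0.07 0.1688 -0.0127 -2" --pt "0.6 0.07 0.1688 -0.0127 -2"

```text
time_s: 17.52
tool_pos: [0.4257, -0.0112, 0.1666]
tool_rot: [-82.0, 89.8, 1.0]
force: [1.0, 0.6, 0.3]
grip_width: 0.0694
```

```bash
python3 meas.py .427 -.0113 .023 wrist
```

```text
[ 0.42870267 -0.01130023] (121.1, 46.1) -6.9 0.014328518412994984 5443
from [ 0.4264 -0.0112  0.167 ] jaw 83.0 shift [ 1.44e-01 -1.70e-03  1.00e-04] turn -0.1 (or 179.9/-180.1) q7=78 rows>= 2.3
```

>>> step_arm --pt "0.6 0.05 -0.0017 0 0" --pt "0.6 0.1 -0.0017 0 0" --pt "0.6 0.135 -0.0017 0 0" --pt "0.6 0.144 -0.0017 0 0" --pt "-1 0.144 -0.0017 0 0" --pt "-1 0.144 -0.0017 0 0" --pt "-1 0.144 -0.0017 0 0" --pt "-1 0.144 -0.0017 0 0" --pt "-1 0.144 -0.0017 0 0" --pt "-1 0.144 -0.0017 0 0"

```text
time_s: 18.82
tool_pos: [0.4266, -0.0111, 0.022]
tool_rot: [-65.3, 89.9, 17.8]
force: [-0.9, 0.1, 6.3]
grip_width: 0.0456
```

```bash
python3 -c "
from h import *
go(.5915,-.0242,.22,81.1)"
```

```text
from [ 0.4266 -0.0111  0.022 ] jaw 83.1 shift [-0.1977 -0.1657  0.0071] turn 2.0 (or 182.0/-178.0) q7=84 rows>= 4.1
```

>>> step_arm --pt "-1 -0.06 0 0 0" --pt "-1 -0.12 0 0 0" --pt "-1 -0.17 -0.02 0 1" --pt "-1 -0.1977 -0.06 0.003 2" --pt "-1 -0.1977 -0.1 0.005 2" --pt "-1 -0.1977 -0.14 0.007 2" --pt "-1 -0.1977 -0.1657 0.0071 2" --pt "-1 -0.1977 -0.1657 0.0071 2" --pt "-1 -0.1977 -0.1657 0.0071 2"

```text
time_s: 19.95
tool_pos: [0.5897, -0.0243, 0.2181]
tool_rot: [93.8, 89.9, 174.8]
force: [-0.6, -0.2, -1.3]
grip_width: 0.0455
```

```bash
python3 hand.py .089
```

```text
top face x 0.007973250622268287 far end y 0.05837003559983801 sides -0.02294887065884824 0.022930962055185265
plate offset -0.0016299644001619845
from [ 0.5897 -0.0243  0.2183] jaw 81.1 shift [ 0.1293 -0.0003  0.0003] turn -0.0 (or 180.0/-180.0) q7=86 rows>= 2.1
```

>>> step_arm --pt "-1 0.05 0 0 0" --pt "-1 0.085 0 0 0" --pt "-1 0.1 0 0 0" --pt "-1 0.115 0 0 0" --pt "-1 0.13 0 0 0" --pt "-1 0.13 0 0 0" --pt "-1 0.13 0 0 0"

```text
time_s: 20.88
tool_pos: [0.5912, -0.0244, 0.0889]
tool_rot: [-81.6, 89.9, -0.5]
force: [0.5, -0.0, -1.8]
grip_width: 0.046
```

>>> step_arm --pt "-1 0.007 0 0 0" --pt "-1 0.0135 0 0 0" --pt "-1 0.014 0 0 0" --pt "-1 0.014 0 0 0" --pt "0.6 0.014 0 0 0" --pt "0.6 0.014 0 0 0" --pt "0.6 0.014 0 0 0" --pt "0.6 -0.02 0 0 0" --pt "0.6 -0.07 0 0 0" --pt "0.6 -0.13 0 0 0" --pt "0.6 -0.16 0 0 0"

```text
time_s: 22.25
tool_pos: [0.5919, -0.0245, 0.2516]
tool_rot: [-78.3, 89.8, 2.7]
force: [0.9, -0.6, -0.5]
grip_width: 0.0696
```

```bash
python3 stack.py .066; python3 -c "
from h import *
go(.559,-.3258,.22,72.7)"
```

```text
stack (array([ 0.54907831, -0.01683351]), (45.9, 37.2), 81.0, np.float64(0.06870323419623309), 1153) tilt [ 0.005 -0.003] z 0.0689
from [ 0.5932 -0.0245  0.2548] jaw 81.1 shift [ 0.0342 -0.0128 -0.303 ] turn 8.4 (or 188.4/-171.6) q7=86 rows>= 4.9
```

```bash
python3 - <<'E'
from h import *
p,d,P,m=shot("wrist"); save("w5",p[60:400,120:520].repeat(2,0).repeat(2,1)[:600])
u=np.array([np.cos(np.radians(-9)),np.sin(np.radians(-9))]); v=np.array([-u[1],u[0]])
X=(P[...,:2]-[.5915,-.0243])@u; Y=(P[...,:2]-[.5915,-.0243])@v
for x in np.arange(-.06,.061,.01):
    print(round(x,3),[round(float(np.nanmedian(P[...,2][(abs(X-x)<.004)&(abs(Y-y)<.003)&(P[...,2]>.04)])),4) if ((abs(X-x)<.004)&(abs(Y-y)<.003)&(P[...,2]>.04)).any() else None for y in (-.018,-.01,.01,.018)])
E
```

```text
-0.06 [0.0661, 0.0662, 0.0657, 0.0656]
-0.05 [0.068, 0.0678, 0.0677, 0.0679]
-0.04 [0.07, 0.0697, 0.0697, 0.0701]
-0.03 [0.3222, 0.3222, 0.3223, 0.3223]
-0.02 [0.3457, 0.3439, 0.344, 0.3439]
-0.01 [0.0779, 0.0775, 0.0773, 0.0777]
0.0 [0.0797, 0.0799, 0.0799, 0.08]
0.01 [0.0826, 0.082, 0.0825, 0.0822]
0.02 [0.0849, 0.0846, 0.085, 0.0848]
0.03 [0.0871, 0.0873, 0.0871, 0.0872]
0.04 [0.0896, 0.0898, 0.0895, 0.0895]
0.05 [0.092, 0.0917, 0.0915, 0.0921]
0.06 [0.0938, 0.0938, 0.093, 0.0933]
```

View pics/w5.png

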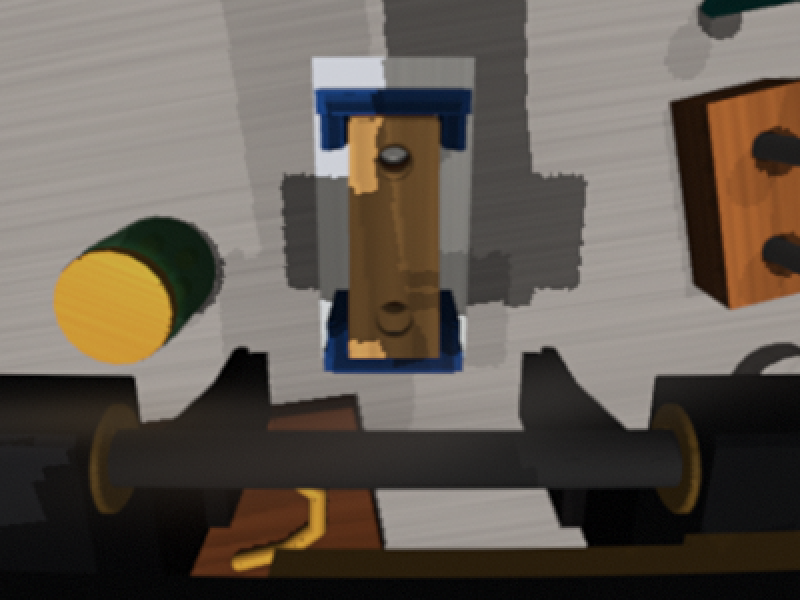

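The leaf is tilted: its lower end is on the stack at (395,120 in the crop), but its +x end at (395,350) hangs on the far cheek. I'll press the high end down gently with closed fingers.

```bash
python3 -c "
from h import *
go(.6113,-.0274,.115,81.1)"
```

```text
from [ 0.5928 -0.0245  0.2523] jaw 81.1 shift [ 0.1374 -0.0179 -0.0002] turn -0.0 (or 180.0/-180.0) q7=86 rows>= 2.2
```

>>> step_arm --pt "-1 0 -0.0179 0 0" --pt "-1 0 -0.0179 0 0" --pt "-1 0 -0.0179 0 0" --pt "-1 0.0 -0.0179 0 0" --pt "-1 0.03 -0.0179 0 0" --pt "-1 0.07 -0.0179 0 0" --pt "-1 0.11 -0.0179 0 0" --pt "-1 0.137 -0.0179 0 0" --pt "-1 0.137 -0.0179 0 0"

```text
time_s: 23.48
tool_pos: [0.6063, -0.0268, 0.1092]
tool_rot: [101.7, 89.7, -177.2]
force: [-0.6, -0.5, -0.6]
grip_width: 0.0005
```

>>> step_arm --pt "-1 0.005 0 0 0" --pt "-1 0.01 0 0 0" --pt "-1 0.012 0 0 0" --pt "-1 0.012 0 0 0"

```text
time_s: 23.98
tool_pos: [0.61, -0.0271, 0.1047]
tool_rot: [-55.7, 89.8, 25.3]
force: [-8.0, 0.9, 20.1]
grip_width: 0.0005
```

>>> step_arm --pt "-1 0.0015 0 0 0" --pt "-1 0.0015 0 0 0"

```text
time_s: 24.22
tool_pos: [0.61, -0.0272, 0.1045]
tool_rot: [-51.1, 89.7, 30.0]
force: [-11.7, 0.8, 28.3]
grip_width: 0.0008
```

>>> step_arm --pt "-1 -0.05 0.018 0 0" --pt "0.3 -0.1 0.018 0 0" --pt "0.6 -0.13 0.018 0 0" --pt "0.6 -0.13 0.018 0 0" --pt "0.6 -0.13 0.018 0 0"

```text
time_s: 24.85
tool_pos: [0.5904, -0.0242, 0.2278]
tool_rot: [1.5, 90.0, 82.6]
force: [-0.4, 0.8, -0.9]
grip_width: 0.0325
```

```bash
cat > prof.py <<'E'
from h import *
p,d,P,m=shot("wrist"); save("prof",p)
u=np.array([np.cos(np.radians(-9)),np.sin(np.radians(-9))]); v=np.array([-u[1],u[0]])
X=(P[...,:2]-[.5915,-.0243])@u; Y=(P[...,:2]-[.5915,-.0243])@v; Z=P[...,2]
M=(abs(Y)<.016)&(Z<.15)&(Z>.02)
for a,b in((-.075,-.05),(.05,.078)):
    for x in np.arange(a,b,.001):
        s=M&(abs(X-x)<.0007); 
        if s.any(): print(round(x*1000),np.round(np.percentile(Z[s],[5,50,95])*1000,1),end='; ')
    print()
pp,T,o=pose(); print(pp)
E
python3 prof.py
```

```text
-75 [23.7 54.2 56.8]; -74 [55.1 79.2 80.9]; -73 [79.1 80.  81. ]; -72 [79.7 84.5 89.1]; -71 [87.3 88.4 89.6]; -70 [87.3 89.2 90.1]; -69 [88.  89.5 90.5]; -68 [86.9 88.6 90.2]; -67 [85.3 87.1 88.7]; -66 [83.9 85.5 87.4]; -65 [82.1 84.  85.5]; -64 [80.4 82.1 84.1]; -63 [79.4 80.6 81.9]; -62 [78.8 79.  79.3]; -60 [37.4 39.3 53.4]; -59 [37.5 52.  53.5]; -58 [51.3 52.9 66.4]; -57 [51.4 65.7 67. ]; -56 [65.2 66.3 67.3]; -55 [65.3 66.4 67.4]; -54 [65.5 66.4 67.8]; -53 [66.  67.2 68. ]; -52 [66.1 67.4 68.4]; -51 [66.5 67.7 68.7]; 
50 [40.7 81.  92.9]; 51 [51.6 91.7 93.3]; 52 [51.7 92.  93.6]; 53 [51.8 92.4 94. ]; 54 [51.6 92.7 94. ]; 55 [51.7 92.9 94.1]; 56 [52.  93.1 94.5]; 57 [52.2 93.9 94.8]; 58 [51.6 94.  94.6]; 59 [51.3 53.  94.3]; 60 [51.3 52.2 53.3]; 61 [51.8 52.3 54. ]; 62 [52.  52.3 52.5]; 63 [84.1 84.4 85.1]; 64 [83.5 85.  86.9]; 65 [84.4 86.5 89.2]; 66 [86.  87.8 90.1]; 67 [87.3 89.4 90.7]; 68 [89.1 89.5 90.8]; 69 [88.4 89.3 89.7]; 70 [87.7 88.5 89.5]; 71 [87.5 88.  88. ]; 
[ 0.59010213 -0.02416073  0.22710868]
```

>>> step_arm --pt "0.6 0 0 0 0" --pt "0.6 0 0 0 0" --pt "0.6 0 0 0 0" --pt "0.6 0.05 0 0 0" --pt "0.6 0.1 0 0 0" --pt "0.6 0.13 0 0 0" --pt "0.6 0.147 0 0 0" --pt "-1 0.148 0 0 0" --pt "-1 0.148 0 0 0" --pt "-1 0.148 0 0 0" --pt "-1 0.148 0 0 0" --pt "-1 0.148 0 0 0" --newtons 20

```text
time_s: 26.4
tool_pos: [0.5917, -0.0242, 0.0813]
tool_rot: [-72.4, 89.9, 8.7]
force: [-0.6, -0.2, 5.5]
grip_width: 0.0453
```

>>> step_arm --pt "-1 -0.0015 0 0 0" --pt "-1 -0.0015 0.0015 0 0" --pt "-1 -0.001 0.003 0 0" --pt "-1 -0.001 0.0035 0 0" --pt "-1 -0.001 0.0035 0 0"

```text
time_s: 27.02
tool_pos: [0.5877, -0.0239, 0.0812]
tool_rot: [-86.6, 89.9, -5.5]
force: [2.5, -0.6, -0.1]
grip_width: 0.0456
```

>>> step_arm --pt "0.6 0 0 0 0" --pt "0.6 0 0 0 0" --pt "0.6 0 0 0 0" --pt "0.6 0 0 0 0" --pt "0.6 -0.06 0 0 0" --pt "0.6 -0.12 0 0 0" --pt "0.6 -0.15 0 0 0" --pt "0.6 -0.15 0 0 0"

```text
time_s: 28.02
tool_pos: [0.5888, -0.0239, 0.234]
tool_rot: [-72.3, 89.7, 8.8]
force: [0.3, 0.6, -1.3]
grip_width: 0.0696
```

```bash
python3 prof.py; python3 stack.py .066
```

```text
-75 [23.1 25.  70.4]; -74 [23.2 69.8 80.8]; -73 [78.9 80.4 81.3]; -72 [79.7 87.1 89.3]; -71 [87.6 88.5 90.1]; -70 [87.8 88.9 90.4]; -69 [88.4 89.8 90.9]; -68 [88.4 89.4 90.8]; -67 [86.6 87.6 88.5]; -66 [85.1 85.9 87. ]; -65 [83.1 84.1 85.3]; -64 [81.1 82.3 83.3]; -63 [79.4 80.4 81.4]; -62 [79.  80.3 81.2]; -60 [46.8 47.7 61.9]; -59 [45.9 60.8 67.1]; -58 [65.1 66.2 67.5]; -57 [64.9 66.4 67.4]; -56 [65.3 66.4 67.2]; -55 [65.2 66.4 67.7]; -54 [64.9 66.3 67.6]; -53 [65.4 66.5 67.8]; -52 [65.  66.5 67.6]; -51 [65.3 66.7 67.5]; 
50 [42.3 63.7 67.1]; 51 [65.3 66.7 67.7]; 52 [65.3 66.4 67.2]; 53 [65.2 66.2 67.2]; 54 [65.1 66.2 67.5]; 55 [64.9 66.3 67.4]; 56 [65.4 66.3 67.4]; 57 [65.9 66.3 67.7]; 58 [65.6 66.4 67.3]; 59 [65.2 66.4 67.1]; 60 [65.7 67.2 79.5]; 61 [66.3 73.7 81.3]; 62 [68.2 80.3 82.5]; 63 [80.5 82.5 84.6]; 64 [82.3 84.3 87.1]; 65 [83.9 86.2 88.1]; 66 [85.4 87.8 90.1]; 67 [87.3 89.4 90.6]; 68 [88.1 89.8 90.5]; 69 [88.6 89.3 90.2]; 70 [88.  88.7 89.2]; 71 [87.2 88.  88.7]; 72 [86.5 86.5 86.5]; 
[ 0.58758179 -0.0237123   0.23177844]
stack (array([ 0.59254755, -0.02499706]), (121.1, 70.2), -8.8, np.float64(0.06634730919803866), 5238) tilt [-0.    -0.001] z 0.0663
```

The leaf is now flat at 66 mm. Next leaf.

```bash
python3 -c "
from h import *
go(.559,-.3258,.2,72.7)"
```

```text
from [ 0.5867 -0.0236  0.2303] jaw 81.1 shift [ 0.0302 -0.0196 -0.3029] turn 8.4 (or 188.4/-171.6) q7=86 rows>= 4.9
```

>>> step_arm --pt "0.6 0 -0.003 -0.05 2" --pt "0.6 0 -0.006 -0.1 4" --pt "0.6 0 -0.01 -0.15 6" --pt "0.6 0 -0.013 -0.2 8.4" --pt "0.6 0 -0.017 -0.25 8.4" --pt "0.6 0.03 -0.0196 -0.29 8.4" --pt "0.6 0.03 -0.0196 -0.3029 8.4" --pt "0.6 0.03 -0.0196 -0.3029 8.4" --pt "0.6 0.03 -0.0196 -0.3029 8.4" --newtons 30

```text
time_s: 29.25
tool_pos: [0.5606, -0.324, 0.2012]
tool_rot: [-17.7, 89.9, 55.1]
force: [0.2, -0.5, 0.1]
grip_width: 0.0696
```

```bash
python3 meas.py .559 -.3258 .023 wrist
```

```text
[ 0.55983185 -0.32651987] (120.6, 46.0) -17.8 0.014306166736924197 4457
from [ 0.5607 -0.3239  0.2014] jaw 72.8 shift [ 0.1784  0.0002 -0.003 ] turn 0.6 (or 180.6/-179.4) q7=111 rows>= 2.9
```

>>> step_arm --pt "0.6 0.06 0.0002 -0.003 0.6" --pt "0.6 0.12 0.0002 -0.003 0.6" --pt "0.6 0.165 0.0002 -0.003 0.6" --pt "0.6 0.1785 0.0002 -0.003 0.6" --pt "-1 0.1785 0.0002 -0.003 0.6" --pt "-1 0.1785 0.0002 -0.003 0.6" --pt "-1 0.1785 0.0002 -0.003 0.6" --pt "-1 0.1785 0.0002 -0.003 0.6" --pt "-1 0.1785 0.0002 -0.003 0.6" --pt "-1 0.1785 0.0002 -0.003 0.6"

```text
time_s: 30.55
tool_pos: [0.5597, -0.329, 0.0243]
tool_rot: [-78.0, 89.8, -5.9]
force: [-0.2, 1.0, 7.5]
grip_width: 0.0454
```

```bash
python3 -c "
from h import *
go(.5908,-.0242,.22,81.1)"
```

```text
from [ 0.5597 -0.329   0.0243] jaw 72.1 shift [-0.1957  0.0637  0.2997] turn -9.0 (or 171.0/-189.0) q7=116 rows>= 5.8
```

>>> step_arm --pt "-1 -0.06 0 0 0" --pt "-1 -0.12 0 0 0" --pt "-1 -0.18 0.005 0.02 -1" --pt "-1 -0.1957 0.015 0.07 -3" --pt "-1 -0.1957 0.026 0.12 -5" --pt "-1 -0.1957 0.036 0.17 -7" --pt "-1 -0.1957 0.047 0.22 -9" --pt "-1 -0.1957 0.058 0.27 -9" --pt "-1 -0.1957 0.0637 0.2997 -9" --pt "-1 -0.1957 0.0637 0.2997 -9" --pt "-1 -0.1957 0.0637 0.2997 -9"

```text
time_s: 31.92
tool_pos: [0.5898, -0.0256, 0.2182]
tool_rot: [-178.8, 89.9, -97.9]
force: [0.1, -0.5, -1.2]
grip_width: 0.0455
```

```bash
cat > hand.py <<'E'
import sys
from h import *
u=np.array([np.cos(np.radians(-9)),np.sin(np.radians(-9))]); v=np.array([-u[1],u[0]]); J=np.array([.5908,-.0242])
res=[]
for k in range(3):
    p,d,P,m=shot("wrist"); pp,T,o=pose(); Q=(P-pp)@T
    X=(P[...,:2]-J)@u; Y=(P[...,:2]-J)@v; H=(Q[...,0]>.002)&(Q[...,0]<.02)&(abs(Y)<.05)&(abs(X)<.08)
    q=X[H&(abs(Y)<.014)]; 
    # jig cheek (-x side) flare crest
    C=(abs(Y)<.012)&(X<-.05)&(P[...,2]>.076)&(P[...,2]<.095)
    top=np.median(Q[...,0][H&(abs(Y)<.014)])
    res.append([np.percentile(q,.5),np.percentile(Y[H],.5),np.percentile(Y[H],99.5),*(np.percentile(X[C],[1,50,99]) if C.any() else [np.nan]*3),top,*pp])
print("end x,sides y,cheek x(1,50,99),topface,tcp\n",np.round(np.array(res)*1000,1))
E
python3 hand.py
```

```text
end x,sides y,cheek x(1,50,99),topface,tcp
 [[-61.6 -30.1  27.  -73.7 -68.3 -62.1  10.1 589.8 -26.1 218.2]
 [-61.5 -30.5  26.5 -73.6 -68.2 -62.   10.1 589.9 -26.2 218.3]
 [-61.5 -30.7  26.6 -73.6 -68.1 -61.9  10.  589.9 -26.  218.3]]
```

>>> step_arm --pt "-1 0.04 -0.0006 0.0017 0" --pt "-1 0.07 -0.0006 0.0017 0" --pt "-1 0.085 -0.0006 0.0017 0" --pt "-1 0.09 -0.0006 0.0017 0" --pt "-1 0.09 -0.0006 0.0017 0" --pt "-1 0.09 -0.0006 0.0017 0"

```text
time_s: 32.83
tool_pos: [0.5918, -0.0226, 0.1294]
tool_rot: [-74.0, 89.9, 7.0]
force: [0.1, -0.6, -1.0]
grip_width: 0.0457
```

```bash
python3 hand.py
```

```text
end x,sides y,cheek x(1,50,99),topface,tcp
 [[-60.1 -27.   30.4 -73.5 -68.2 -62.    9.9 591.7 -22.5 129.3]
 [-60.2 -26.8  30.5 -73.6 -68.2 -61.5   9.9 591.6 -22.5 129.2]
 [-60.3 -26.6  30.4 -73.7 -68.  -61.7   9.8 591.5 -22.4 129. ]]
```

>>> step_arm --pt "-1 0.004 0 -0.0015 0" --pt "-1 0.008 0 -0.0015 0" --pt "-1 0.008 0 -0.0015 0" --pt "-1 0.008 0 -0.0015 0"

```text
time_s: 33.48
tool_pos: [0.5907, -0.0239, 0.1201]
tool_rot: [93.6, 90.0, 174.7]
force: [-0.4, 0.1, -1.0]
grip_width: 0.0456
```

```bash
python3 hand.py
```

```text
end x,sides y,cheek x(1,50,99),topface,tcp
 [[-61.  -28.4  29.  -73.5 -68.5 -62.   10.1 590.8 -23.9 120.2]
 [-60.9 -28.3  28.8 -73.4 -68.4 -61.9  10.1 590.8 -23.9 120.3]
 [-60.9 -28.4  28.9 -73.4 -68.4 -61.9  10.1 590.8 -23.9 120.3]]
```

>>> step_arm --pt "-1 0.01 -0.0003 0 0" --pt "-1 0.02 -0.0003 0 0" --pt "-1 0.025 -0.0003 0 0" --pt "-1 0.025 -0.0003 0 0"

```text
time_s: 34.12
tool_pos: [0.5906, -0.024, 0.0944]
tool_rot: [107.9, 89.9, -171.1]
force: [0.0, -0.6, -0.8]
grip_width: 0.0456
```

```bash
python3 hand.py
```

```text
end x,sides y,cheek x(1,50,99),topface,tcp
 [[-73.3 -35.9  35.  -73.3 -61.9 -50.4  10.4 590.8 -24.   94.8]
 [-73.4 -36.   35.2 -73.4 -61.7 -50.2  10.3 591.1 -24.   95.2]
 [-73.6 -35.9  35.2 -73.6 -62.3 -50.4  10.2 591.2 -24.   95.4]]
```

>>> step_arm --pt "-1 0.004 0 0 0" --pt "-1 0.004 0 0 0" --pt "0.6 0.004 0 0 0" --pt "0.6 0.004 0 0 0" --pt "0.6 0.004 0 0 0" --pt "0.6 -0.03 0 0 0" --pt "0.6 -0.08 0 0 0" --pt "0.6 -0.13 0 0 0" --pt "0.6 -0.14 0 0 0"

```text
time_s: 35.4
tool_pos: [0.5931, -0.0243, 0.2395]
tool_rot: [-73.8, 89.6, 7.3]
force: [0.1, 0.2, -0.5]
grip_width: 0.0695
```

```bash
python3 stack.py .080; python3 -c "
from h import *
go(.4125,-.2892,.19,78)"
```

```text
stack (array([ 0.59132629, -0.0247377 ]), (134.8, 74.1), -9.1, np.float64(0.08042500937047042), 6731) tilt [-0.001 -0.001] z 0.0804
from [ 0.5926 -0.0242  0.2387] jaw 81.1 shift [ 0.0474  0.1369 -0.2899] turn 3.1 (or 183.1/-176.9) q7=86 rows>= 5.2
```

>>> step_arm --pt "0.6 0 0.025 -0.05 1" --pt "0.6 0 0.05 -0.1 2" --pt "0.6 0 0.075 -0.15 3.1" --pt "0.6 0 0.1 -0.2 3.1" --pt "0.6 0.01 0.12 -0.25 3.1" --pt "0.6 0.047 0.1369 -0.28 3.1" --pt "0.6 0.047 0.1369 -0.2899 3.1" --pt "0.6 0.047 0.1369 -0.2899 3.1" --pt "0.6 0.047 0.1369 -0.2899 3.1"

```text
time_s: 36.58
tool_pos: [0.4124, -0.2879, 0.1889]
tool_rot: [-93.1, 89.9, -14.9]
force: [1.0, 0.3, 0.6]
grip_width: 0.0698
```

```bash
python3 meas.py .4125 -.2892 .023 wrist
```

```text
[ 0.41272723 -0.2903674 ] (120.0, 46.1) -12.2 0.014348228453638034 4754
from [ 0.4124 -0.288   0.1889] jaw 78.1 shift [ 0.1659 -0.0006 -0.0023] turn 0.3 (or 180.3/-179.7) q7=112 rows>= 2.7
```

>>> step_arm --pt "0.6 0.06 -0.0006 -0.0015 0.3" --pt "0.6 0.12 -0.0006 -0.0015 0.3" --pt "0.6 0.155 -0.0006 -0.0015 0.3" --pt "0.6 0.166 -0.0006 -0.0015 0.3" --pt "-1 0.166 -0.0006 -0.0015 0.3" --pt "-1 0.166 -0.0006 -0.0015 0.3" --pt "-1 0.166 -0.0006 -0.0015 0.3" --pt "-1 0.166 -0.0006 -0.0015 0.3" --pt "-1 0.166 -0.0006 -0.0015 0.3" --pt "-1 0.166 -0.0006 -0.0015 0.3"

```text
time_s: 37.88
tool_pos: [0.4122, -0.291, 0.0235]
tool_rot: [-81.1, 89.9, -3.4]
force: [-1.2, 0.9, 6.6]
grip_width: 0.0456
```

```bash
python3 -c "
from h import *
go(.5908,-.0242,.22,81.1)"
```

```text
from [ 0.4122 -0.291   0.0235] jaw 77.7 shift [-0.1961 -0.118   0.2989] turn -3.4 (or 176.6/-183.4) q7=123 rows>= 6.0
```

>>> step_arm --pt "-1 -0.06 0 0 0" --pt "-1 -0.12 0 0 0" --pt "-1 -0.18 -0.008 0.02 -1" --pt "-1 -0.196 -0.028 0.07 -2" --pt "-1 -0.196 -0.048 0.12 -3.4" --pt "-1 -0.196 -0.067 0.17 -3.4" --pt "-1 -0.196 -0.087 0.22 -3.4" --pt "-1 -0.196 -0.107 0.27 -3.4" --pt "-1 -0.196 -0.118 0.2989 -3.4" --pt "-1 -0.196 -0.118 0.2989 -3.4" --pt "-1 -0.196 -0.118 0.2989 -3.4"

```text
time_s: 39.25
tool_pos: [0.5896, -0.0251, 0.2181]
tool_rot: [154.3, 89.9, -124.7]
force: [0.2, -1.0, -0.6]
grip_width: 0.0461
```

```bash
python3 hand.py
```

```text
end x,sides y,cheek x(1,50,99),topface,tcp
 [[-60.7 -29.7  27.7 -73.3 -62.4 -50.5   9.4 589.5 -25.6 218.3]
 [-60.7 -30.2  27.2 -73.2 -62.4 -50.5   9.3 589.6 -25.7 218.3]
 [-60.6 -30.3  27.1 -73.1 -62.3 -50.4   9.3 589.6 -25.5 218.4]]
```

>>> step_arm --pt "-1 0.04 0 0.0003 0" --pt "-1 0.07 0 0.0003 0" --pt "-1 0.08 0 0.0003 0" --pt "-1 0.08 0 0.0003 0" --pt "-1 0.08 0 0.0003 0"

```text
time_s: 40.02
tool_pos: [0.5912, -0.0239, 0.1397]
tool_rot: [-73.8, 89.9, 7.2]
force: [0.8, 0.1, -1.0]
grip_width: 0.0455
```

```bash
python3 hand.py
```

```text
end x,sides y,cheek x(1,50,99),topface,tcp
 [[-59.3 -28.2  29.  -73.7 -65.  -55.5   9.3 591.2 -23.8 139.7]
 [-59.3 -28.2  29.  -73.7 -65.  -55.5   9.1 591.1 -23.7 139.6]
 [-59.4 -28.1  29.  -73.2 -65.1 -55.6   9.  590.9 -23.6 139.4]]
```

>>> step_arm --pt "-1 0.01 0.0006 0 0" --pt "-1 0.02 0.0006 0 0" --pt "-1 0.027 0.0006 0 0" --pt "-1 0.027 0.0006 0 0"

```text
time_s: 40.67
tool_pos: [0.5889, -0.0235, 0.1101]
tool_rot: [108.0, 89.9, -171.0]
force: [-0.4, -0.4, -0.7]
grip_width: 0.0455
```

```bash
python3 hand.py
```

```text
end x,sides y,cheek x(1,50,99),topface,tcp
 [[-61.7 -28.9  29.5 -73.5 -67.5 -60.8   9.8 589.4 -23.5 110.7]
 [-61.2 -28.4  29.2 -73.6 -67.5 -60.5   9.6 589.6 -23.6 111.1]
 [-60.9 -28.3  29.1 -73.3 -67.1 -60.1   9.5 589.8 -23.6 111.4]]
```

>>> step_arm --pt "-1 0 0 0 0" --pt "-1 0.004 0 0 0" --pt "-1 0.008 0 0 0" --pt "-1 0.008 0 0 0" --pt "-1 0.008 0 0 0"

```text
time_s: 41.45
tool_pos: [0.5897, -0.0235, 0.1035]
tool_rot: [-38.2, 90.0, 42.8]
force: [-1.1, -0.5, 4.5]
grip_width: 0.0459
```

>>> step_arm --pt "0.6 0 0 0 0" --pt "0.6 0 0 0 0" --pt "0.6 0 0 0 0" --pt "0.6 -0.03 0 0 0" --pt "0.6 -0.08 0 0 0" --pt "0.6 -0.13 0 0 0" --pt "0.6 -0.13 0 0 0"

```text
time_s: 42.32
tool_pos: [0.5922, -0.0239, 0.2377]
tool_rot: [-74.3, 89.5, 6.7]
force: [1.1, -0.2, -0.4]
grip_width: 0.0696
```

```bash
python3 stack.py .094; cp pics/prof.png /tmp; python3 prof.py; python3 -c "
import cv2; p=cv2.imread('pics/prof.png')[60:260,200:440]; cv2.imwrite('pics/w6.png',cv2.resize(p,None,fx=3,fy=3))"
```

```text
stack (array([ 0.59017114, -0.02322824]), (120.5, 46.2), -8.9, np.float64(0.09432413345172999), 5820) tilt [ 0.    -0.001] z 0.0942
-75 [23.1 57.7 59.9]; -74 [58.  79.1 81.1]; -73 [78.9 80.1 81.2]; -72 [79.4 87.3 89.3]; -71 [87.7 88.7 89.8]; -70 [87.9 89.  90.1]; -69 [88.4 89.5 91.2]; -68 [87.7 89.1 90.5]; -67 [86.3 87.6 88.5]; -66 [84.3 85.3 86.6]; -65 [82.1 83.5 85.1]; -64 [79.8 81.6 83.4]; -63 [79.5 80.5 81.7]; -62 [79.6 81.1 95.1]; -61 [80.1 93.7 95.4]; -60 [93.1 94.  95.7]; -59 [93.1 94.  95.2]; -58 [93.6 94.5 95.7]; -57 [93.6 94.4 95.7]; -56 [93.5 94.3 95.5]; -55 [93.3 94.2 95.2]; -54 [93.3 94.3 95.3]; -53 [93.4 94.3 95.3]; -52 [93.4 94.7 95.7]; -51 [93.4 94.2 95.7]; 
50 [43.  93.5 95.4]; 51 [93.1 94.3 95.6]; 52 [93.3 94.3 95.2]; 53 [93.6 94.4 95.4]; 54 [93.9 94.4 95.5]; 55 [93.5 94.3 95.3]; 56 [93.8 94.5 95.3]; 57 [93.7 94.5 95.1]; 58 [93.2 94.4 95. ]; 59 [92.8 94.2 94.8]; 60 [92.9 92.9 92.9]; 63 [86.7 86.7 86.7]; 64 [84.4 85.3 87. ]; 65 [84.4 86.2 89. ]; 66 [86.  88.  89.8]; 67 [87.2 89.4 90.7]; 68 [88.8 89.7 90.1]; 69 [88.4 89.6 90.1]; 70 [87.9 88.4 89.2]; 71 [87.2 88.1 88.5]; 72 [86.5 86.5 86.5]; 
[ 0.58964419 -0.02343359  0.23320923]
```

View pics/w6.png

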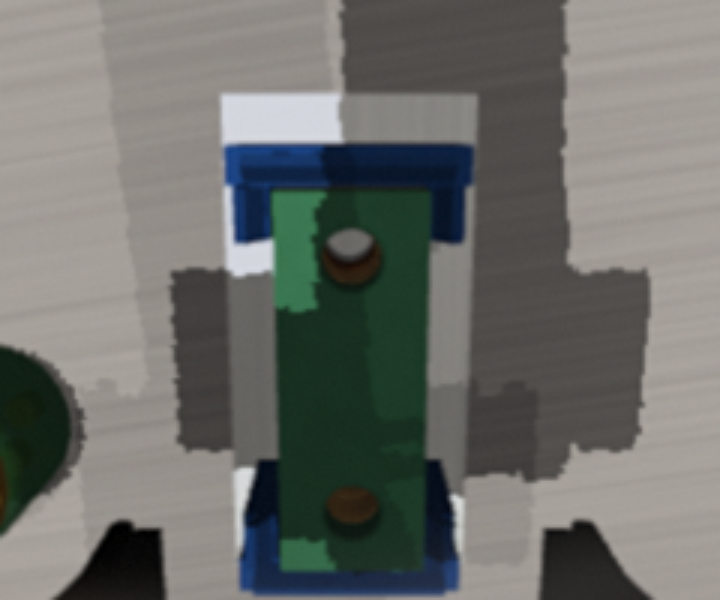

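The cap lies flat and square: holes at (351,257) and (353,503) in the crop, top at 94 mm (24+70). Now the pins.

```bash
python3 -c "
from h import *
go(.577,.183,.26,81)"
```

```text
from [ 0.5896 -0.0234  0.2332] jaw 81.1 shift [-0.0267  0.0446  0.202 ] turn 0.1 (or 180.1/-179.9) q7=87 rows>= 3.3
```

>>> step_arm --pt "0.3 -0.0267 0.01 0.05 0" --pt "0.3 -0.0267 0.02 0.1 0" --pt "0.3 -0.0267 0.035 0.15 0" --pt "0.3 -0.0267 0.0446 0.19 0" --pt "0.3 -0.0267 0.0446 0.202 0" --pt "0.3 -0.0267 0.0446 0.202 0" --pt "0.3 -0.0267 0.0446 0.202 0"

```text
time_s: 43.3
tool_pos: [0.5773, 0.1803, 0.2594]
tool_rot: [169.4, 89.9, -109.7]
force: [0.5, 0.1, 0.3]
grip_width: 0.0565
```

```bash
python3 - <<'E'
from h import *
p,d,P,m=shot("wrist"); save("w7",p)
for c in [(.577,.183),(.637,.189)]:
    try: print("pin",rect(P,c,.154,.168,.03))
    except Exception as e: print(e)
c,s,t,z,n=rect(P,(.577,.183),.154,.168,.03); go(c[0],c[1],.142,81.1)
E
```

```text
pin (array([0.57747223, 0.18373265]), (24.8, 24.8), 82.5, np.float64(0.16019602002055316), 800)
pin (array([0.63343317, 0.18961783]), (24.8, 17.9), 81.4, np.float64(0.16018301063432447), 534)
from [0.5774 0.1804 0.2596] jaw 80.9 shift [0.1176 0.0004 0.0034] turn -0.2 (or 179.8/-180.2) q7=66 rows>= 1.9
```

View pics/w7.png

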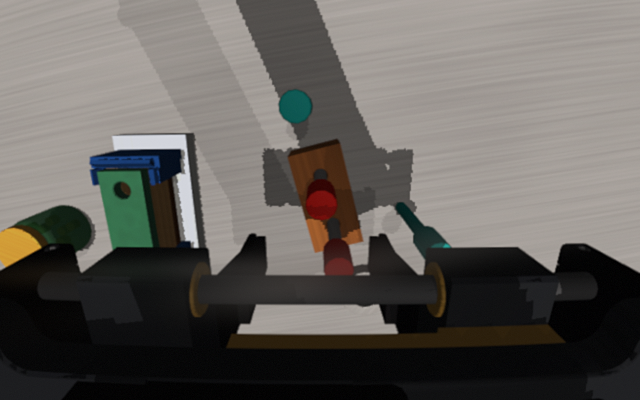

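The near red pin (red, not turquoise) is at (321,200), between the fingers. Grasping it.

>>> step_arm --pt "0.3 0.04 0.0004 0.0025 -0.2" --pt "0.3 0.08 0.0004 0.0025 -0.2" --pt "0.3 0.11 0.0004 0.0025 -0.2" --pt "0.3 0.118 0.0004 0.0025 -0.2" --pt "-1 0.118 0.0004 0.0025 -0.2" --pt "-1 0.118 0.0004 0.0025 -0.2" --pt "-1 0.118 0.0004 0.0025 -0.2" --pt "-1 0.118 0.0004 0.0025 -0.2" --pt "-1 0.118 0.0004 0.0025 -0.2" --pt "-1 0.118 0.0004 0.0025 -0.2" --pt "-1 0.118 0.0004 0.0025 -0.2" --newtons 40

```text
time_s: 44.72
tool_pos: [0.5775, 0.1853, 0.1427]
tool_rot: [-71.7, 89.9, 9.5]
force: [-0.6, -0.3, 5.5]
grip_width: 0.0254
```

```bash
python3 -c "
from h import *
go(.5897,-.0235,.26,81.1)"
```

```text
from [0.5775 0.1853 0.1427] jaw 81.2 shift [-0.1174 -0.044  -0.2045] turn 0.1 (or 180.1/-179.9) q7=68 rows>= 3.8
```

>>> step_arm --pt "-1 -0.05 0 0 0" --pt "-1 -0.1 0 0 0" --pt "-1 -0.13 -0.01 -0.02 0" --pt "-1 -0.13 -0.03 -0.06 0" --pt "-1 -0.13 -0.05 -0.1 0" --pt "-1 -0.13 -0.07 -0.14 0" --pt "-1 -0.13 -0.08 -0.18 0" --pt "-1 -0.13 -0.084 -0.2045 0" --pt "-1 -0.13 -0.084 -0.2045 0" --pt "-1 -0.13 -0.084 -0.2045 0"

```text
time_s: 45.98
tool_pos: [0.6288, -0.0273, 0.2711]
tool_rot: [41.1, 89.9, 122.4]
force: [-0.3, -0.1, -1.6]
grip_width: 0.0253
```

```bash
cat > pin.py <<'E'
import sys
from h import *
H=np.array([float(sys.argv[1]),float(sys.argv[2])])
for k in range(2):
    p,d,P,m=shot("wrist"); pp,T,o=pose(); Q=(P-pp)@T
    M=(Q[...,0]>.03)&(Q[...,0]<.122)&(abs(Q[...,1])<.035)&(abs(Q[...,2])<.025)&(P[...,2]>.1)
    n,l,st,ce=cv2.connectedComponentsWithStats(M.astype(np.uint8)); k=1+np.argmax(st[1:,4]); M=l==k
    q=Q[M]
    # camera-facing surface of a 7 mm cylinder: shift along view ray direction to axis
    c=(np.array(m["xyz"])-pp)@T; out=[]
    for a in np.arange(.035,.12,.01):
        s=q[abs(q[:,0]-a)<.005]
        if len(s)>8: out.append((a,np.percentile(s[:,1],98)-.007,(np.percentile(s[:,2],2)+np.percentile(s[:,2],98))/2))
    out=np.array(out)
    if len(out)>2:
        fy=np.polyfit(out[:,0],out[:,1],1); fz=np.polyfit(out[:,0],out[:,2],1)
        tip=np.array([.133,np.polyval(fy,.133),np.polyval(fz,.133)]); w=pp+T@tip
        print("n",len(q),"lean deg",np.round(np.degrees([fy[0],fz[0]]),1),"tip tool",np.round(tip,4),"world",np.round(w,4),"tcp",np.round(pp,4))
        s=T.T@np.array([*(H-w[:2]),0]); print("shift to hole",np.round(s,4))
save(sys.argv[3],p)
E
python3 pin.py .6297 -.0295 w8
```

```text
n 617 lean deg [-0.6 -0.5] tip tool [ 0.133  -0.0018 -0.0015] world [ 0.6304 -0.0284  0.1383] tcp [ 0.6289 -0.0268  0.2713]
shift to hole [-0.      0.0005 -0.0012]
n 622 lean deg [-0.5 -0.2] tip tool [ 0.133  -0.0017 -0.0008] world [ 0.6304 -0.0277  0.1384] tcp [ 0.6289 -0.0269  0.2714]
shift to hole [-0.      0.0004 -0.0019]
```

View pics/w8.png

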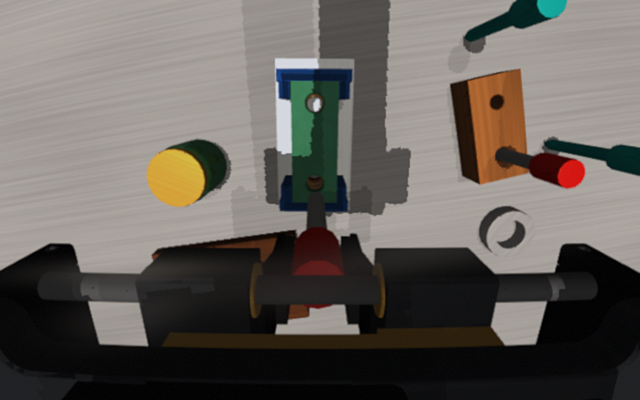

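>>> step_arm --pt "-1 0.015 0.0004 -0.0015 0" --pt "-1 0.03 0.0004 -0.0015 0" --pt "-1 0.03 0.0004 -0.0015 0" --pt "-1 0.03 0.0004 -0.0015 0" --pt "-1 0.03 0.0004 -0.0015 0"

```text
time_s: 46.7
tool_pos: [0.6286, -0.031, 0.2424]
tool_rot: [-78.6, 89.9, 2.6]
force: [1.1, -0.0, -1.0]
grip_width: 0.0249
```

```bash
python3 pin.py .6297 -.0295 w9; python3 -c "
import cv2; p=cv2.imread('pics/w9.png')[50:290,200:440]; cv2.imwrite('pics/w9c.png',cv2.resize(p,None,fx=2.5,fy=2.5))"
```

```text
n 619 lean deg [-0.5 -0.5] tip tool [ 0.133  -0.0017 -0.0011] world [ 0.6303 -0.0322  0.1094] tcp [ 0.6286 -0.0309  0.2424]
shift to hole [-0.      0.001   0.0026]
n 623 lean deg [-0.5 -0.4] tip tool [ 0.133  -0.0018 -0.001 ] world [ 0.6304 -0.0321  0.1094] tcp [ 0.6286 -0.0309  0.2424]
shift to hole [-0.      0.0011  0.0025]
```

View pics/w9c.png

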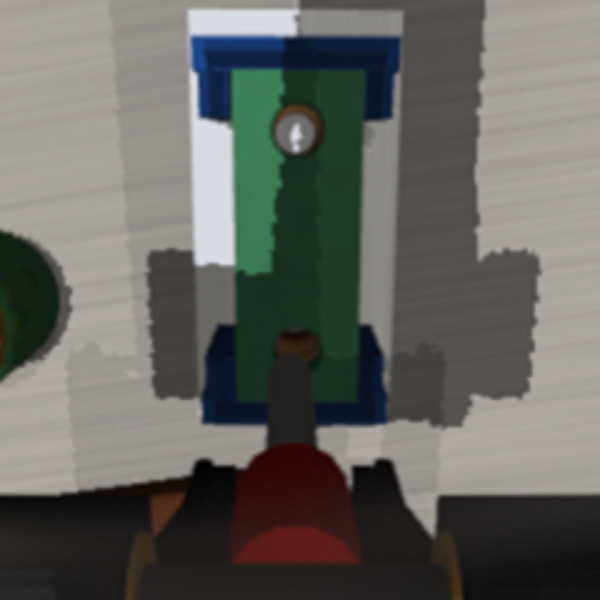

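The tip at (291,360 in the crop) sits about 2.5 mm left of the hole centre (298,345), which agrees with the measurement. Correcting.

>>> step_arm --pt "-1 0 0.0008 0.002 0" --pt "-1 0 0.0008 0.002 0" --pt "-1 0 0.0008 0.002 0"

```text
time_s: 47.18
tool_pos: [0.6278, -0.0287, 0.2419]
tool_rot: [-57.8, 90.0, 23.5]
force: [0.2, -0.2, -1.7]
grip_width: 0.0255
```

```bash
python3 pin.py .6297 -.0295 w10
```

```text
n 620 lean deg [-0.5 -0.5] tip tool [ 0.133  -0.0018 -0.001 ] world [ 0.6294 -0.03    0.1089] tcp [ 0.6278 -0.0287  0.2419]
shift to hole [ 0.     -0.0002  0.0005]
n 619 lean deg [-0.4 -0.3] tip tool [ 0.133  -0.0017 -0.0008] world [ 0.6294 -0.0298  0.1089] tcp [ 0.6278 -0.0288  0.2419]
shift to hole [ 0.     -0.0003  0.0004]
```

Aligned. Lowering into the first holes (tip to about 70 mm).

>>> step_arm --pt "-1 0.01 0 0.0003 0" --pt "-1 0.018 0 0.0003 0" --pt "-1 0.026 0 0.0003 0" --pt "-1 0.034 0 0.0003 0" --pt "-1 0.04 0 0.0003 0" --pt "-1 0.04 0 0.0003 0"

```text
time_s: 48.02
tool_pos: [0.6275, -0.0284, 0.2012]
tool_rot: [99.8, 89.9, -179.0]
force: [-0.5, 0.3, -1.5]
grip_width: 0.0251
```

>>> step_arm --pt "-1 0.01 0 0 0" --pt "-1 0.02 0 0 0" --pt "-1 0.03 0 0 0" --pt "-1 0.038 0 0 0" --pt "-1 0.038 0 0 0"

```text
time_s: 48.65
tool_pos: [0.6277, -0.0284, 0.1631]
tool_rot: [128.0, 90.0, -150.7]
force: [1.0, -0.8, -1.6]
grip_width: 0.0253
```

>>> step_arm --pt "-1 0.008 0 0 0" --pt "-1 0.016 0 0 0" --pt "-1 0.024 0 0 0" --pt "-1 0.0255 0 0 0" --pt "-1 0.0255 0 0 0"

```text
time_s: 49.28
tool_pos: [0.6279, -0.0284, 0.1382]
tool_rot: [-115.7, 90.0, -34.4]
force: [1.8, 0.4, -2.8]
grip_width: 0.0252
```

>>> step_arm --pt "-1 0.002 0 0 0" --pt "-1 0.003 0 0 0" --pt "-1 0.003 0 0 0"

```text
time_s: 49.65
tool_pos: [0.6284, -0.0286, 0.1366]
tool_rot: [-69.5, 89.9, 11.7]
force: [1.5, -0.0, 5.6]
grip_width: 0.0247
```

Bottom contact felt (z force up by about 8 N). Release and fly to the second pin.

>>> step_arm --pt "0.2 0 0 0 0" --pt "0.2 0 0 0 0" --pt "0.2 0 0 0 0" --pt "0.2 -0.03 0 0 0" --pt "0.2 -0.08 0 0 0" --pt "0.2 -0.125 0 0 0" --pt "0.2 -0.125 0 0 0"

```text
time_s: 50.52
tool_pos: [0.6297, -0.029, 0.2646]
tool_rot: [-77.3, 89.6, 3.9]
force: [-0.4, -0.6, 0.1]
grip_width: 0.052
```

```bash
python3 - <<'E'
from h import *
p,d,P,m=shot("wrist"); print("pin home",rect(P,(.629,-.029),.146,.165,.03))
go(.637,.189,.26,81.1)
E
```

```text
pin home (array([ 0.62944324, -0.02551326]), (25.0, 24.8), 85.4, np.float64(0.154174234071082), 755)
from [ 0.6285 -0.0286  0.262 ] jaw 81.3 shift [0.0021 0.0247 0.2163] turn 0.2 (or 180.2/-179.8) q7=89 rows>= 3.5
```

>>> step_arm --pt "0.2 0 0.006 0.05 0" --pt "0.2 0 0.012 0.1 0" --pt "0.2 0 0.018 0.15 0" --pt "0.2 0 0.0247 0.2 0" --pt "0.2 0 0.0247 0.2163 0" --pt "0.2 0 0.0247 0.2163 0" --pt "0.2 0 0.0247 0.2163 0"

```text
time_s: 51.45
tool_pos: [0.6365, 0.1861, 0.2599]
tool_rot: [172.1, 89.9, -106.8]
force: [-0.1, -0.2, -0.1]
grip_width: 0.0524
```

```bash
python3 - <<'E'
from h import *
p,d,P,m=shot("wrist"); c,s,t,z,n=rect(P,(.637,.189),.154,.168,.03); print(c,s,z,n,p[(abs(P[...,2]-z)<.004)&(np.hypot(P[...,0]-c[0],P[...,1]-c[1])<.01)].mean(0)); go(c[0],c[1],.142,81.1)
E
```

```text
[0.63719678 0.18947783] (25.0, 24.9) 0.16020998680666038 795 [110.04651163  14.81606765  11.88160677]
from [0.6366 0.186  0.2602] jaw 81.0 shift [ 1.182e-01 -1.000e-04  3.600e-03] turn -0.1 (or 179.9/-180.1) q7=70 rows>= 1.9
```

Red confirmed by colour. Grasp.

>>> step_arm --pt "0.2 0.04 0 0.0028 0" --pt "0.2 0.08 0 0.0028 0" --pt "0.2 0.11 0 0.0028 0" --pt "0.2 0.118 0 0.0028 0" --pt "-1 0.118 0 0.0028 0" --pt "-1 0.118 0 0.0028 0" --pt "-1 0.118 0 0.0028 0" --pt "-1 0.118 0 0.0028 0" --pt "-1 0.118 0 0.0028 0" --pt "-1 0.118 0 0.0028 0" --pt "-1 0.118 0 0.0028 0"

```text
time_s: 52.88
tool_pos: [0.6374, 0.1916, 0.1435]
tool_rot: [-78.1, 89.9, 3.1]
force: [0.1, -1.1, 6.5]
grip_width: 0.025
```

```bash
python3 -c "
from h import *
go(.5507,-.0165,.272,81.1)"
```

```text
from [0.6374 0.1916 0.1435] jaw 81.2 shift [-0.1287  0.0538 -0.2188] turn 0.1 (or 180.1/-179.9) q7=71 rows>= 4.2
```

>>> step_arm --pt "-1 -0.05 0 0 0" --pt "-1 -0.1 0 0 0" --pt "-1 -0.1287 0.005 -0.02 0" --pt "-1 -0.1287 0.016 -0.065 0" --pt "-1 -0.1287 0.027 -0.11 0" --pt "-1 -0.1287 0.038 -0.155 0" --pt "-1 -0.1287 0.049 -0.2 0" --pt "-1 -0.1287 0.0538 -0.2188 0" --pt "-1 -0.1287 0.0538 -0.2188 0" --pt "-1 -0.1287 0.0538 -0.2188 0"

```text
time_s: 54.12
tool_pos: [0.5508, -0.0137, 0.2707]
tool_rot: [12.3, 89.9, 93.7]
force: [-0.4, 0.6, -1.6]
grip_width: 0.0251
```

```bash
python3 pin.py .5507 -.0170 w11
```

```text
n 601 lean deg [-0.5 -0.7] tip tool [ 0.133  -0.0016 -0.0014] world [ 0.5522 -0.0152  0.1377] tcp [ 0.5508 -0.0137  0.2707]
shift to hole [-0.      0.0012 -0.002 ]
n 606 lean deg [-0.7 -0.7] tip tool [ 0.133  -0.0018 -0.0011] world [ 0.5523 -0.0153  0.1377] tcp [ 0.5508 -0.0139  0.2707]
shift to hole [ 0.      0.0014 -0.002 ]
```

>>> step_arm --pt "-1 0.015 0.001 -0.0006 0" --pt "-1 0.03 0.001 -0.0006 0" --pt "-1 0.03 0.001 -0.0006 0" --pt "-1 0.03 0.001 -0.0006 0" --pt "-1 0.03 0.001 -0.0006 0"

```text
time_s: 54.85
tool_pos: [0.5496, -0.0167, 0.2416]
tool_rot: [-71.7, 89.9, 9.5]
force: [-0.2, -0.8, -1.8]
grip_width: 0.0252
```

```bash
python3 pin.py .5507 -.0170 w12; python3 -c "
import cv2; p=cv2.imread('pics/w12.png')[50:290,200:440]; cv2.imwrite('pics/w12c.png',cv2.resize(p,None,fx=2.5,fy=2.5))"
```

```text
n 600 lean deg [-0.7 -0.7] tip tool [ 0.133  -0.0018 -0.0013] world [ 0.5513 -0.0183  0.1086] tcp [ 0.5495 -0.0167  0.2416]
shift to hole [-0.      0.0008  0.0012]
n 602 lean deg [-0.7 -0.7] tip tool [ 0.133  -0.0018 -0.0014] world [ 0.5513 -0.0183  0.1086] tcp [ 0.5495 -0.0167  0.2416]
shift to hole [-0.      0.0008  0.0012]
```

View pics/w12c.png

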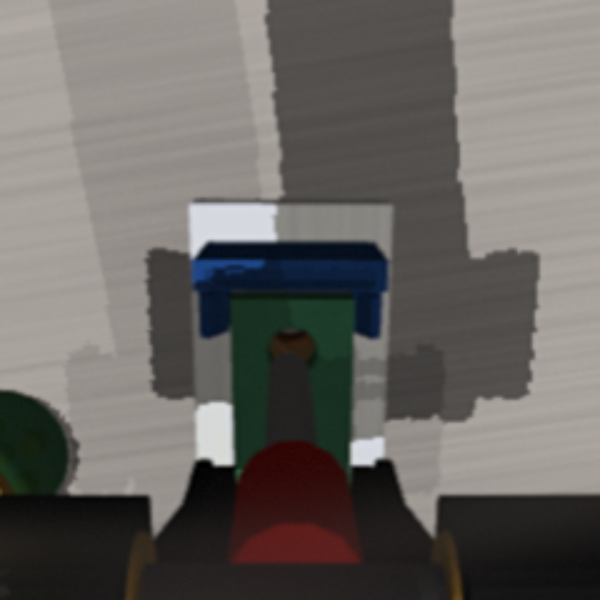

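The tip at (289,355) is about 1 mm left of the hole (293,345). Correct it and lower.

>>> step_arm --pt "-1 0 0.0006 0.001 0" --pt "-1 0 0.0006 0.001 0" --pt "-1 0.01 0.0006 0.001 0" --pt "-1 0.018 0.0006 0.001 0" --pt "-1 0.026 0.0006 0.001 0" --pt "-1 0.034 0.0006 0.001 0" --pt "-1 0.04 0.0006 0.001 0" --pt "-1 0.04 0.0006 0.001 0"

```text
time_s: 55.95
tool_pos: [0.5485, -0.0156, 0.2005]
tool_rot: [108.4, 89.9, -170.3]
force: [-0.1, -0.4, -1.4]
grip_width: 0.0249
```

>>> step_arm --pt "-1 0.01 0 0 0" --pt "-1 0.02 0 0 0" --pt "-1 0.03 0 0 0" --pt "-1 0.038 0 0 0" --pt "-1 0.038 0 0 0"

```text
time_s: 56.58
tool_pos: [0.5487, -0.0156, 0.1623]
tool_rot: [144.8, 90.0, -133.9]
force: [1.3, -0.2, -2.2]
grip_width: 0.0253
```

Home TCP is about 0.1375.

>>> step_arm --pt "-1 0.008 0 0 0" --pt "-1 0.016 0 0 0" --pt "-1 0.024 0 0 0" --pt "-1 0.026 0 0 0" --pt "-1 0.026 0 0 0"

```text
time_s: 57.2
tool_pos: [0.5492, -0.0156, 0.1376]
tool_rot: [-72.2, 89.9, 9.1]
force: [0.4, -0.4, 2.4]
grip_width: 0.025
```

>>> step_arm --pt "-1 0.001 0 0 0" --pt "-1 0.001 0 0 0" --pt "0.2 0.001 0 0 0" --pt "0.2 0.001 0 0 0" --pt "0.2 0.001 0 0 0" --pt "0.2 -0.03 0 0 0" --pt "0.2 -0.08 0 0 0" --pt "0.2 -0.13 0.03 0 0" --pt "0.2 -0.13 -0.03 0 0" --pt "0.2 -0.13 -0.04 0 0" --pt "0.2 -0.13 -0.04 0 0"

```text
time_s: 58.58
tool_pos: [0.5879, -0.0218, 0.2658]
tool_rot: [124.2, 89.8, -154.6]
force: [-0.1, 0.7, -0.2]
grip_width: 0.0522
```

```bash
python3 - <<'E'
from h import *
p,d,P,m=shot("wrist"); save("w13",p)
for c in [(.629,-.029),(.5507,-.017)]:
    try: print("pin home",rect(P,c,.146,.165,.03))
    except Exception as e: print(e)
M=(abs(P[...,2]-.094)<.006)&(np.hypot(P[...,0]-.5905,P[...,1]+.0235)<.06); q=P[M]
print("cap",rect(P,(.5902,-.0232),.0905,.102,.075),np.linalg.lstsq(np.c_[q[:,:2],np.ones(len(q))],q[:,2],rcond=None)[0][:2])
for n in("top",):
    p,d,P,m=shot(n)
    print("ring",rect(P,(.749,.22),.012,.035,.06)[:2],"jar",rect(P,(.597,-.169),.07,.1,.06)[:2])
print(monitor.get_obs()["tool_pos"])
E
```

```text
pin home (array([ 0.62905115, -0.02572885]), (24.6, 24.6), 81.4, np.float64(0.15408110637555242), 694)
pin home (array([ 0.54966315, -0.01325932]), (25.0, 24.8), -9.3, np.float64(0.15416945047415265), 809)
cap (array([ 0.58969232, -0.02309607]), (119.9, 46.1), -8.8, np.float64(0.09438500178453957), 3826) [ 0.00051235 -0.0025948 ]Traceback (most recent call last):
  File "<stdin>", line 10, in <module>
  File "h.py", line 25, in rect
    k=1+np.argmax(st[1:,4]); q=P[l==k]
        ~~~~~~~~~^^^^^^^^^^
    return _wrapfunc(a, 'argmax', axis=axis, out=out, **kwds)
    return bound(*args, **kwds)
ValueError: attempt to get argmax of an empty sequence
```

View pics/w13.png

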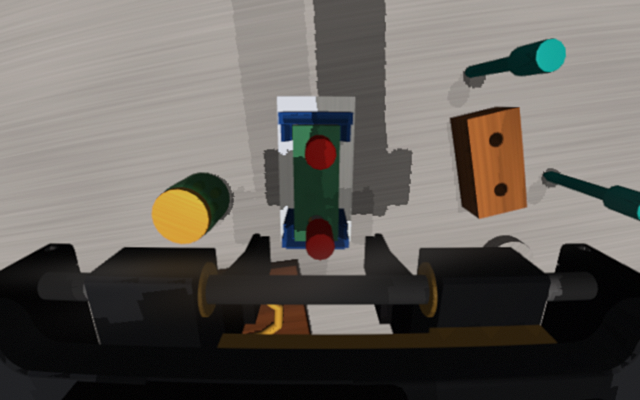

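The picture shows both red pins home at (320,152) and (320,245). The handle tops are at 154 mm (tip 4 mm), the cap is level at 94 mm, and the gripper is clear.

```bash
python3 -c "
from h import *
print(env.sign_off())"
```

```text
the job is handed in; nothing more can be done
None
```

I built the stack in the jig: the sole, all three leaves (all were on the cart) and the green cap on top. I then pushed one red-handled pin home through each row of holes and handed the job in at about 59 s. The sign-off gives no verdict.

**Final checks (wrist camera):**
- **Stack:** the cap's top is at 94.4 mm, as expected for five plates. It is level within 0.003 rad, square within about 0.2°, and about 1–1.5 mm from the pocket centre.
- **Pins:** both handle tops are at 154 mm, which puts the tips at about 4 mm, with roughly 1.5° of lean.
- **Gripper:** it was clear of everything at the end.

**What went wrong on the way:**
- The first grasp of one leaf closed too late and missed. I repeated it.
- The second leaf to go in hung tilted on the far cheek. Pressing it down with closed fingers did not free it, so I gripped it again, moved it 3–4 mm and it settled flat.

**Checks that failed or disagreed:**
- The last overhead check of the ring gauge and jar failed because its measuring script raised an error. They were not touched in any move I made, and the jar looked undisturbed in the last wrist picture; the ring gauge and bocal were only partly in view.
- The overhead and wrist cameras disagreed by about 2–3 mm in x. I used the wrist camera throughout.

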